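# Load the glaze test-tile rod

### The arm

A 7-joint arm with a two-finger parallel gripper is mounted at the origin on the work surface. World frame = base frame: x ahead of the robot, y to its left, z up, the work surface at z = 0. Lengths are in m, angles in rad, forces in N, time in s.
With the tool pointing down it reaches from about 0.35 to 0.9 m from the base axis. Payload 8.1 kg.
Tool frame: the origin (TCP) lies on the centre line of the jaws, within the pads' length; the fingertips stand 22 mm ahead of it and the grasp point (between the pads) lies 3 mm ahead of it; y points along the fingers, z is the direction in which the jaws open and shut, and the axes are right-handed (so a half turn about y gives the same grasp; the last joint's range is limited). The gripper opens to 92 mm and grips with 3 to 60 N. Pads are 19 mm wide; open, the fingers measure 130 mm over their backs; the gripper's body (75 mm by 190 mm) begins 47 mm behind the grasp point.
Start: joints at [1.126, 0.434, 0.025, 1.573, -0.012, 1.134, -0.075], TCP at [0.209, -0.589, 0.249] pointing down, gripper open.
Joint ranges: [-2.62, 2.62], [-0.44, 2.09], [-1.27, 1.32], [0.08, 2.57], [-1.32, 4.46], [0.12, 2], [-2.74, 2.74]. Speed limits (rad/s): [2.22, 2.22, 3.01, 3.01, 3.14, 3.14, 3.14].

### API

Orientations are given as a unit quaternion [w, x, y, z].
In Python, from bench import manip gives the robot as it stands.
- The arm moves only by the tool move_arm, never from a script. Its argument "rows" is a list of rows, each a list of 5 numbers: the opening, from -1 (shut) to 1 (fully open), then the shift along the world's x, y, z in m, then the turn about the world's z in rad. A call has 1 to 10 rows; each row is the pose to reach, as a shift and turn from the pose commanded when the call began; what a row does not reach only later rows make up. A row lasts 1/10 s, in which the tool goes at most 50 mm and 8.59 degrees, less where a joint would pass 70% of its speed; a pose out of reach is approached as far as the arm can. A call with a gripper value outside its range is refused whole. The fingers move at their own pace and stop on an object; "grip_force" is the grip in N (left out, the last holds). Time passes only in rows, so rows that repeat a pose let the fingers close. It gives the time, the measured TCP pose, the force and the opening at its end, in the units of the state.
- manip.sense(): the state, without advancing time (a new reading comes with each control period).
- manip.camera(name): name is "scene" or "top" or "wrist"; returns a dict with "frame" (420x560x3 uint8, blue, green, red), "depth" (420x560 float32, m along the optical axis (not along the pixel's ray), 0 where there is no reading), "mtx" (3x3 intrinsics, pixels), "extrinsics" (4x4, takes a point from world to camera coordinates). Camera axes: x right, y up, looking along -z (the intrinsics and any distortion apply to the point x, -y, -z); pixel columns grow to the right and rows downward; lengths in m; the calibration is good to about 2 mm. A picture is of the moment at which its call begins.
- manip.hand_in(): hands the job in, once; it reports no verdict.
The state is a dict: "t": time; "joint_positions": joint angles; "dq": joint speeds; "effort": joint torques, N m; "ee_pos": TCP position; "eef_rot": TCP orientation; "contact_force": force on the tool from outside, world axes, zero at the start; "moment": the same for the moment, N m; "opening": finger opening in m.
Only numpy, scipy, OpenCV 4.12 (cv2) and the standard library are available. Lean on these libraries where they do the work, as an engineer would, in place of code of your own. Each camera call takes 0.05 s, during which the arm holds its last target.

### The job

Take the keeper bar off the rack's forks and lay it aside, then thread all the test tiles that are there onto the rod, in this order from the back post outwards: blue, green, red, yellow, white (leave out any colour that is missing). Push the wooden end cap fully home onto the rod's free end, lay the keeper bar back across both forks, seated in the notches and roughly centred, and let go of everything. Leave the other pots and tools on the shelf where they are and do not knock them over.

Things in the scene. Friction and masses are not known exactly. Their poses are not given: they have to be found in the camera images.
- rack: Fixed drying rack; origin: underside of its base, z up. Base 200 x 320 x 15 mm thick, spanning rack y -188 to +132 mm. A level steel rod, 16 mm diameter, runs along the rack's y axis at rack x = 0, 120 mm above the table, from a back post (50 mm wide, 20 mm thick, 140 mm tall, face at y = +110 mm) to its free end at y = -104 mm, pointing to rack -y. Two forks stand in front of the free end
- rod_root (a point): Point on the rod's centre line where the rod leaves the back post (the innermost place)
- rod_tip (a point): Centre of the rod's free end
- fork_mid (a point): Point midway between the two forks (at rack x = -88 and +88 mm, y = -159 mm; each 16 mm wide in x), where the centre of the bar belongs: 55 mm beyond the rod's free end, at rod height. Notches open upward, floor 109 mm above the table, flared cheeks 25 mm apart at the floor and 45 mm at the top, 136 mm above the table
- bar: Square aluminium keeper bar, 210 mm long (its x axis), 22 x 22 mm in section, about 150 g; origin at its centre. It starts lying in the two forks, along rack x, its centre 120 mm above the table; any long face may be up
- mat: Thin black rubber mat, 120 x 270 mm (x by y), 3 mm thick, fixed, kept clear: a handy place to lay the bar meanwhile, along the mat's y. Origin: centre of its underside
- cap: Light wooden end cap, a block 54 mm long (its x axis), 44 mm wide (y), 44 mm tall (z), about 70 g; origin at the centre of its underside. A blind round hole of 22 mm diameter, 42 mm deep, opens in its +x face, centred 22 mm above the underside. It starts on the table with the open end turned roughly to world +y, towards the rack (within 0.8 rad)
- cap_mouth (a point): Centre of the mouth of the cap's hole, on its +x face; fully home on the rod it lies 42 mm inward of the rod's free end
- tile_blue: Upright cobalt blue glazed test tile, a block 32 mm thick (its x axis), 50 mm wide (y) and 58 mm tall (z), the lowest 12 mm a heavy dark steel foot, about 270 g in all, standing on the table; origin at the centre of its underside. A round hole of 26 mm diameter goes through its thickness (along x), centred 34 mm above the underside. Both faces are alike. Absent in some starts
- hole_blue (a point): Centre of the hole of the cobalt blue tile
- tile_green: Upright green glazed test tile, a block 32 mm thick (its x axis), 50 mm wide (y) and 58 mm tall (z), the lowest 12 mm a heavy dark steel foot, about 270 g in all, standing on the table; origin at the centre of its underside. A round hole of 26 mm diameter goes through its thickness (along x), centred 34 mm above the underside. Both faces are alike. Absent in some starts
- hole_green (a point): Centre of the hole of the green tile
- tile_red: Upright red glazed test tile, a block 32 mm thick (its x axis), 50 mm wide (y) and 58 mm tall (z), the lowest 12 mm a heavy dark steel foot, about 270 g in all, standing on the table; origin at the centre of its underside. A round hole of 26 mm diameter goes through its thickness (along x), centred 34 mm above the underside. Both faces are alike. Absent in some starts
- hole_red (a point): Centre of the hole of the red tile
- tile_yellow: Upright honey yellow glazed test tile, a block 32 mm thick (its x axis), 50 mm wide (y) and 58 mm tall (z), the lowest 12 mm a heavy dark steel foot, about 270 g in all, standing on the table; origin at the centre of its underside. A round hole of 26 mm diameter goes through its thickness (along x), centred 34 mm above the underside. Both faces are alike. Absent in some starts
- hole_yellow (a point): Centre of the hole of the honey yellow tile
- tile_white: Upright white glazed test tile, a block 32 mm thick (its x axis), 50 mm wide (y) and 58 mm tall (z), the lowest 12 mm a heavy dark steel foot, about 270 g in all, standing on the table; origin at the centre of its underside. A round hole of 26 mm diameter goes through its thickness (along x), centred 34 mm above the underside. Both faces are alike. Absent in some starts
- hole_white (a point): Centre of the hole of the white tile
- pitcher: Bystander: honey-glazed pitcher, 160 mm tall, 110 mm across, handle on its +y side reaching 88 mm from its axis; origin at the centre of its underside
- egg_cup: Bystander: bisque egg cup, 66 mm tall, 50 mm across; origin at the centre of its underside
- pestle: Bystander: marble pestle, 142 mm long (along y), 40 mm thick, lying; origin on the table below its middle
- dipping_ring: Bystander: aluminium dipping ring lying flat, 90 mm across, 14 mm high; origin at the centre of its underside
- jar: Bystander: blue lidded jar, 64 mm across, 100 mm tall; origin at the centre of its underside
- sieve_block: Bystander: dark wooden block 110 x 70 x 35 mm; origin at the centre of its underside
Things that resemble listed ones, but are neither listed nor needed, are in the scene too. Of the things shaped like the tile_blue, the blue one is meant.

How it is judged:
On the way, in this order (a step that is already met when the one before it is completed fails the run):
1. the bar is lifted off and clear of the forks (distance between bar and fork_mid above 0.08 m), for 0.2 s.
2. all the tiles present are on the rod, in order (x of hole_blue in the frame of rack between -0.01 and 0.01 m and z of hole_blue in the frame of rack between 0.107 and 0.127 m and y of hole_blue in the frame of rack between -0.065 and 0.105 m and x of hole_green in the frame of rack between -0.01 and 0.01 m and z of hole_green in the frame of rack between 0.107 and 0.127 m and y of hole_green in the frame of rack between -0.065 and 0.105 m and x of hole_red in the frame of rack between -0.01 and 0.01 m and z of hole_red in the frame of rack between 0.107 and 0.127 m and y of hole_red in the frame of rack between -0.065 and 0.105 m and x of hole_yellow in the frame of rack between -0.01 and 0.01 m and z of hole_yellow in the frame of rack between 0.107 and 0.127 m and y of hole_yellow in the frame of rack between -0.065 and 0.105 m and x of hole_white in the frame of rack between -0.01 and 0.01 m and z of hole_white in the frame of rack between 0.107 and 0.127 m and y of hole_white in the frame of rack between -0.065 and 0.105 m and ((x of rod_root in the frame of tile_blue below 0 m and x of tile_green in the frame of tile_blue above 0.015 m) or (x of rod_root in the frame of tile_blue above 0 m and x of tile_green in the frame of tile_blue below -0.015 m)) and ((x of rod_root in the frame of tile_blue below 0 m and x of tile_red in the frame of tile_blue above 0.015 m) or (x of rod_root in the frame of tile_blue above 0 m and x of tile_red in the frame of tile_blue below -0.015 m)) and ((x of rod_root in the frame of tile_blue below 0 m and x of tile_yellow in the frame of tile_blue above 0.015 m) or (x of rod_root in the frame of tile_blue above 0 m and x of tile_yellow in the frame of tile_blue below -0.015 m)) and ((x of rod_root in the frame of tile_blue below 0 m and x of tile_white in the frame of tile_blue above 0.015 m) or (x of rod_root in the frame of tile_blue above 0 m and x of tile_white in the frame of tile_blue below -0.015 m)) and ((x of rod_root in the frame of tile_green below 0 m and x of tile_red in the frame of tile_green above 0.015 m) or (x of rod_root in the frame of tile_green above 0 m and x of tile_red in the frame of tile_green below -0.015 m)) and ((x of rod_root in the frame of tile_green below 0 m and x of tile_yellow in the frame of tile_green above 0.015 m) or (x of rod_root in the frame of tile_green above 0 m and x of tile_yellow in the frame of tile_green below -0.015 m)) and ((x of rod_root in the frame of tile_green below 0 m and x of tile_white in the frame of tile_green above 0.015 m) or (x of rod_root in the frame of tile_green above 0 m and x of tile_white in the frame of tile_green below -0.015 m)) and ((x of rod_root in the frame of tile_red below 0 m and x of tile_yellow in the frame of tile_red above 0.015 m) or (x of rod_root in the frame of tile_red above 0 m and x of tile_yellow in the frame of tile_red below -0.015 m)) and ((x of rod_root in the frame of tile_red below 0 m and x of tile_white in the frame of tile_red above 0.015 m) or (x of rod_root in the frame of tile_red above 0 m and x of tile_white in the frame of tile_red below -0.015 m)) and ((x of rod_root in the frame of tile_yellow below 0 m and x of tile_white in the frame of tile_yellow above 0.015 m) or (x of rod_root in the frame of tile_yellow above 0 m and x of tile_white in the frame of tile_yellow below -0.015 m))), for 0.2 s.
3. the cap is fully home on the rod (x of cap_mouth in the frame of rack between -0.009 and 0.009 m and z of cap_mouth in the frame of rack between 0.111 and 0.129 m and y of cap_mouth in the frame of rack between -0.074 and -0.058 m and angle between the x axis of cap and the y axis of rack, either way round below 0.25 rad), for 0.2 s.
4. the bar lies in both forks (x of bar in the frame of rack between -0.03 and 0.03 m and y of bar in the frame of rack between -0.167 and -0.151 m and z of bar in the frame of rack between 0.114 and 0.126 m and angle between the x axis of bar and the x axis of rack, either way round below 0.08 rad), for 0.2 s.
At the end, for the whole second after the job is handed in: Every tile present hangs on the rod (hole within 10 mm of its line), in order from the post outwards; the cap is within 12 mm of fully home; the bar lies in both notches, centred within 30 mm lengthwise, 8 mm across, 6 mm in height; all at rest and released (all of step 2 and all of step 3 and all of step 4 and linear speed of each of tile_blue, tile_green, tile_red, tile_yellow, tile_white, cap, bar below 0.05 m/s); the robot touches nothing.
It fails at once if one of the bystanders is moved more than 50 mm (distance of any of pitcher, egg_cup, pestle, dipping_ring, jar, sieve_block from where it was at the start of the episode above 0.05 m).
It fails at once if the pitcher, egg cup or jar is tipped over (angle between any of pitcher, egg_cup, jar's own z axis and vertical above 0.6 rad).
Of tile_blue, tile_green, tile_red, tile_yellow, tile_white only 3 to 5 are there at a start; the rules pass over those that are not, and their reading is None.
At some moment in a run one of tile_blue, tile_green, tile_red, tile_yellow, tile_white, cap may be knocked a few centimetres aside while the robot is not near it.
It also fails if it takes over 210 s, if anything falls off the work surface, if the arm or the gripper's body presses on something with over 40 N, if the wrist force passes 120 N, or if a joint passes its speed limit or range.

## Working session

There is one attempt and no reset: what is moved stays moved. The work goes in short steps, Python scripts to look and compute and a tool call to move; the robot and the scene stay as the last step left them, time stands still between calls to the robot, and variables do not carry over. Pictures are saved under pics/ and viewed, and the job is handed in when it is done.

Besides the shell and the picture viewer there is one more tool, called after "Call:" by a JSON object that holds its "op" and its "data", one argument or row to a line. move_arm: Moves the arm, as the interface text tells. Its arguments: {"type":"object","properties":{"rows":{"type":"array"},"grip_force":{"type":"number"}},"required":["rows"]}

```bash
ls; mkdir -p pics; cat > h.py <<'E'
import numpy as np, cv2
from bench import manip
def cam(n):
    c=manip.camera(n); return c
def pts(c):
    d=c["depth"]; K=c["mtx"]; h,w=d.shape
    u,v=np.meshgrid(np.arange(w),np.arange(h))
    x=(u-K[0,2])/K[0,0]*d; y=(v-K[1,2])/K[1,1]*d
    P=np.stack([x,-y,-d,np.ones_like(d)],-1)
    return (P@np.linalg.inv(c["extrinsics"]).T)[...,:3]
E
python3 - <<'E'
from h import *
print(manip.sense())
for n in ["scene","top","wrist"]:
    c=cam(n); cv2.imwrite(f"pics/{n}0.png",c["frame"]); print(n,c["mtx"],c["extrinsics"],{k:v for k,v in c.items() if k not in("frame","depth","mtx","extrinsics")})
E
```

```text
pics
{'t': 0.0, 'joint_positions': array([ 1.1264297 ,  0.43526026,  0.02495808,  1.57411124, -0.01160194,
        1.13395724, -0.07508703]), 'dq': array([-5.57036962e-04,  1.54712665e-03,  1.06250773e-03,  9.22584563e-04,
        5.19598300e-05,  7.77721462e-04,  4.56786203e-04]), 'effort': array([ 1.54472647e-03, -6.67846942e+01,  9.85511206e-01, -3.14451957e+01,
       -6.05343212e-02,  4.29864856e-02,  1.98214002e-04]), 'ee_pos': array([ 0.20926922, -0.58842196,  0.24791613]), 'eef_rot': array([ 0.12008693, -0.1203732 ,  0.69735421, -0.69626613]), 'contact_force': array([ 0.21289316, -0.60322036, -0.97823464]), 'moment': array([-0.01737483,  0.00231124,  0.01686959]), 'opening': 0.09185783483003987}
scene [[428.35700984   0.         277.44367053]
 [  0.         428.35700984 208.9963304 ]
 [  0.           0.           1.        ]] [[ 0.68651416  0.7269833   0.01391319 -0.33623701]
 [-0.51094236  0.46870878  0.72059003  0.20628823]
 [ 0.51733568 -0.5018041   0.69322178 -1.65170381]
 [ 0.          0.          0.          1.        ]] {}
top [[440.47972796   0.         278.56780798]
 [  0.         440.47972796 209.67335142]
 [  0.           0.           1.        ]] [[-1.97076837e-02 -9.99502992e-01 -2.46043925e-02 -1.19594306e-03]
 [ 9.97948247e-01 -2.11645241e-02  6.04264778e-02 -4.90764133e-01]
 [-6.09171856e-02 -2.33630444e-02  9.97869363e-01 -1.37380789e+00]
 [ 0.00000000e+00  0.00000000e+00  0.00000000e+00  1.00000000e+00]] {}
wrist [[344.77980745   0.         279.36855373]
 [  0.         344.77980745 206.11885658]
 [  0.           0.           1.        ]] [[ 0.33514187 -0.94216712 -0.0010179  -0.62403173]
 [ 0.90189312  0.32112798 -0.28890417  0.03725784]
 [ 0.27252289  0.09590585  0.95735748 -0.39052232]
 [ 0.          0.          0.          1.        ]] {}
```

View pics/top0.png

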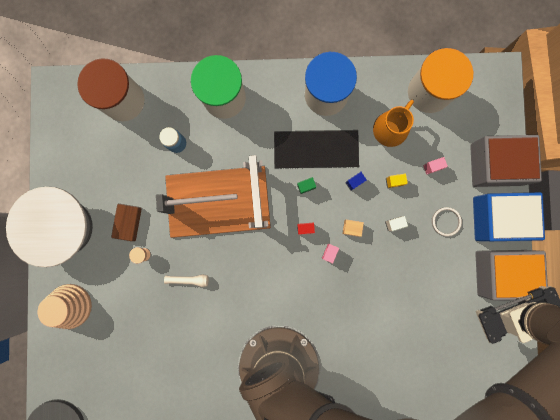

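View pics/scene0.png

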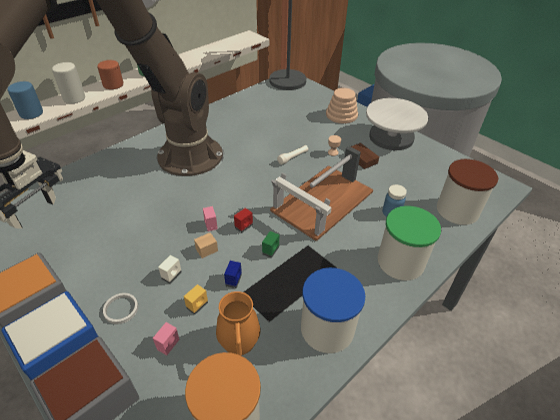

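View pics/wrist0.png

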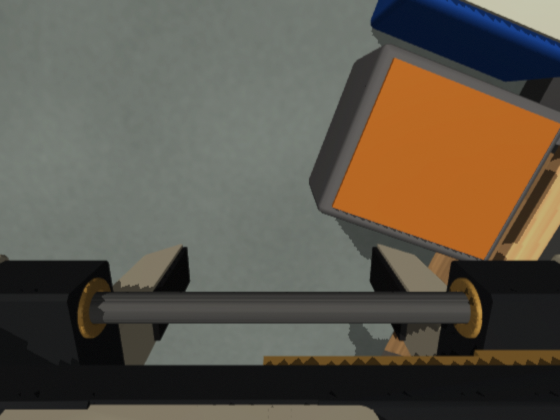

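The top view shows all five tiles: green (307,185), blue (357,180), yellow (398,180), red (306,228) and white (398,223). The cap is at (353,228) and two pink lookalikes are also there. The bar is at (256,190), the mat at (317,149), and the rod runs from about (237,197) to (165,203). Next I'll measure them.

```bash
cat >> h.py <<'E'
def hsv(c): return cv2.cvtColor(c["frame"],cv2.COLOR_BGR2HSV)
def blob(P,m,zlo,zhi,roi=None):
    """points in colour mask within z range -> minAreaRect in world xy"""
    k=m&(P[...,2]>zlo)&(P[...,2]<zhi)
    if roi is not None: k&=(P[...,0]>roi[0])&(P[...,0]<roi[1])&(P[...,1]>roi[2])&(P[...,1]<roi[3])
    n,l,st,ce=cv2.connectedComponentsWithStats(k.astype(np.uint8))
    out=[]
    for i in range(1,n):
        if st[i,4]<25: continue
        q=P[l==i]; r=cv2.minAreaRect(q[:,:2].astype(np.float32))
        out.append((st[i,4],ce[i].round(1),q.mean(0).round(4),np.round(r[0],4),np.round(r[1],4),round(r[2],1)))
    return out
E
python3 - <<'E'
from h import *
c=cam("top");P=pts(c);H=hsv(c)
np.savez("top0.npz",f=c["frame"],P=P)
roi=(0.3,0.75,-0.5,0.05)
for nm,lo,hi in [("blue",(110,120,40),(130,255,255)),("green",(60,100,40),(85,255,255)),("red",(0,190,90),(4,255,255)),("red2",(174,190,90),(180,255,255)),("yellow",(20,150,100),(30,255,255)),("white",(0,0,170),(180,60,255)),("pink",(160,50,100),(180,170,255)),("tan",(8,60,120),(19,180,255))]:
    m=cv2.inRange(H,lo,hi)>0
    for b in blob(P,m,0.01,0.08,roi): print(nm,b)
for (u,v) in [(307,185),(357,180),(398,180),(306,228),(398,223),(353,228),(330,254),(256,160),(254,190),(258,220),(237,197),(200,200),(175,202),(165,203),(317,149),(200,220)]:
    print(u,v,P[v,u].round(4),H[v,u])
s=cam("scene")
big=cv2.resize(c["frame"][110:290,140:480],None,fx=2.3,fy=2.3,interpolation=cv2.INTER_CUBIC);cv2.imwrite("pics/topz.png",big)
E
```

```text
blue (np.int32(179), array([356. , 180.5]), array([ 0.5724, -0.2506,  0.0566]), array([ 0.5736, -0.2527]), array([0.0296, 0.0497]), 32.5)
green (np.int32(186), array([306.4, 185.1]), array([ 0.5618, -0.099 ,  0.0555]), array([ 0.5634, -0.0986]), array([0.0314, 0.0495]), 20.1)
red (np.int32(148), array([305.3, 228.3]), array([ 0.4295, -0.0925,  0.0584]), array([ 0.429 , -0.0931]), array([0.0459, 0.0275]), 88.8)
yellow (np.int32(212), array([396.7, 180.2]), array([ 0.5707, -0.375 ,  0.0539]), array([ 0.5721, -0.3772]), array([0.0313, 0.0502]), 7.1)
white (np.int32(31), array([434. , 221.3]), array([ 0.444 , -0.4956,  0.0147]), array([ 0.4434, -0.496 ]), array([0.0076, 0.047 ]), 89.6)
white (np.int32(185), array([397.7, 222.8]), array([ 0.4405, -0.3724,  0.058 ]), array([ 0.4403, -0.3728]), array([0.0319, 0.0509]), 15.7)
pink (np.int32(133), array([432.1, 166. ]), array([ 0.6121, -0.4844,  0.0525]), array([ 0.6137, -0.4882]), array([0.0317, 0.0325]), 18.1)
pink (np.int32(197), array([330. , 252.8]), array([ 0.3537, -0.1656,  0.0559]), array([ 0.3533, -0.167 ]), array([0.0325, 0.0497]), 
[... 323 characters left out ...]
57 180 [ 0.5738 -0.2538  0.0566] [116 196 152]
398 180 [ 0.5713 -0.3789  0.054 ] [ 26 239 237]
306 228 [ 0.4304 -0.0946  0.0589] [  2 212 208]
398 223 [ 0.4398 -0.3724  0.0612] [ 30  16 237]
353 228 [ 0.4277 -0.2388  0.0453] [ 17 129 232]
330 254 [ 0.3504 -0.1651  0.0606] [173  89 237]
256 160 [0.6304 0.0492 0.1276] [ 17  35 145]
254 190 [0.5421 0.0561 0.1315] [ 18  26 237]
258 220 [0.4546 0.0455 0.139 ] [ 20  25 236]
237 197 [0.5335 0.1194 0.0158] [ 12 115 148]
200 200 [0.5173 0.2156 0.1218] [ 12  36 177]
175 202 [0.5122 0.2866 0.1318] [ 14  36 184]
165 203 [0.5102 0.317  0.128 ] [ 13  36 133]
317 149 [ 6.838e-01 -1.380e-01 -2.000e-04] [13 50 46]
200 220 [0.4631 0.2373 0.0177] [ 12 161 125]
```

View pics/topz.png

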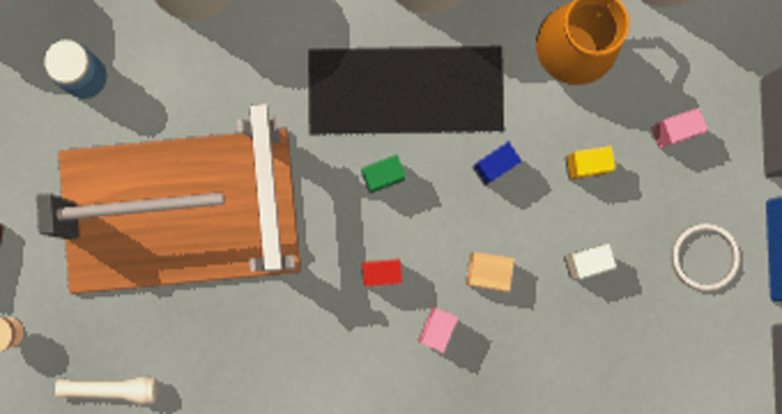

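```bash
python3 - <<'E'
from h import *
from scipy.spatial.transform import Rotation as R
d=np.load("top0.npz");P=d["P"]
def fit(q):
    c=q.mean(0); u,s,v=np.linalg.svd(q-c,full_matrices=False); return c.round(4),v[0].round(4),(s/np.sqrt(len(q))).round(4),(q@v[0]).min()-c@v[0],(q@v[0]).max()-c@v[0]
X,Y,Z=P[...,0],P[...,1],P[...,2]
m=(Z>0.108)&(Z<0.145)&(Y>0.09)&(Y<0.29)&(X>0.49)&(X<0.56)
print("rod top",fit(P[m]),m.sum())
m2=(Z>0.11)&(Z<0.15)&(Y>0.015)&(Y<0.085)&(X>0.4)&(X<0.66)&(d["f"].min(-1)>150)
print("bar",fit(P[m2]),cv2.minAreaRect(P[m2][:,:2].astype(np.float32)),m2.sum())
m3=(Z>0.007)&(Z<0.025)&(X>0.38)&(X<0.7)&(Y<0.36)&(Y>-0.02)
print("base",cv2.minAreaRect(P[m3][:,:2].astype(np.float32)))
m4=(Z>0.125)&(Z<0.155)&(Y>0.27)&(Y<0.36)&(X>0.44)&(X<0.58)
print("post",cv2.minAreaRect(P[m4][:,:2].astype(np.float32)),np.median(Z[m4]))
f=d["f"]; m5=(f.max(-1)<70)&(X>0.55)&(X<0.8)&(Y<0.1)&(Y>-0.35)&(Z<0.02)
k=cv2.connectedComponentsWithStats(m5.astype(np.uint8));i=1+k[2][1:,4].argmax();print("mat",cv2.minAreaRect(P[k[1]==i][:,:2].astype(np.float32)))
s=manip.sense(); w=s["eef_rot"]; print(R.from_quat([w[1],w[2],w[3],w[0]]).as_matrix().round(3))
E
```

```text
rod top (array([0.5202, 0.1994, 0.1262]), array([-0.0741,  0.9972, -0.0025]), array([0.053 , 0.0046, 0.0033]), np.float64(-0.09079445150238366), np.float64(0.09088040739240588)) 337
bar (array([0.5389, 0.0536, 0.1313]), array([-0.9977, -0.0674,  0.0021]), array([0.0622, 0.008 , 0.0027]), np.float64(-0.10676766074889354), np.float64(0.10256428104738413)) ((0.5411456227302551, 0.0525277815759182), (0.20927800238132477, 0.052678145468235016), 3.9566633701324463) 533
base ((0.5407620668411255, 0.1691468209028244), (0.37621861696243286, 0.31650933623313904), 89.73441314697266)
post ((0.5129985213279724, 0.305664986371994), (0.04964613541960716, 0.07084957510232925), 4.676128387451172) 0.13709309611402176
mat ((0.6845505237579346, -0.13511922955513), (0.26974740624427795, 0.12021251767873764), 89.48458862304688)
[[-0.942 -0.     0.335]
 [-0.335  0.001 -0.942]
 [ 0.    -1.    -0.001]]
```

Call:
{"op": "move_arm", "data": {
  "rows": [
    [1,0.03,0.045,0.02,-0.03],
    [1,0.06,0.09,0.04,-0.06],
    [1,0.08,0.135,0.06,-0.1],
    [1,0.1,0.18,0.08,-0.14],
    [1,0.12,0.225,0.1,-0.18],
    [1,0.14,0.27,0.12,-0.22],
    [1,0.16,0.31,0.14,-0.27],
    [1,0.18,0.34,0.15,-0.27],
    [1,0.19,0.34,0.15,-0.27],
    [1,0.19,0.34,0.15,-0.27]
  ]
}}

```text
t: 1.25
ee_pos: [0.4019, -0.246, 0.3997]
eef_rot: [-0.028, 0.027, -0.706, 0.707]
contact_force: [-0.3, -0.4, -0.5]
opening: 0.0918
```

```bash
python3 - <<'E'
from h import *
s=manip.sense();print(s["t"],s["ee_pos"],s["joint_positions"].round(2))
c=cam("wrist"); cv2.imwrite("pics/w1.png",c["frame"]); E=np.linalg.inv(c["extrinsics"]); print(E.round(3), E[:3,3]-s["ee_pos"])
np.savez("w1.npz",f=c["frame"],P=pts(c))
E
```

```text
1.25 [ 0.40191132 -0.24602853  0.39973157] [ 0.59  0.1  -0.17  1.66  0.02  1.38 -1.07]
[[ 0.078  0.955  0.285  0.478]
 [-0.997  0.074  0.023 -0.24 ]
 [ 0.001 -0.286  0.958  0.536]
 [ 0.     0.     0.     1.   ]] [0.0765363  0.00607607 0.13616899]
```

View pics/w1.png

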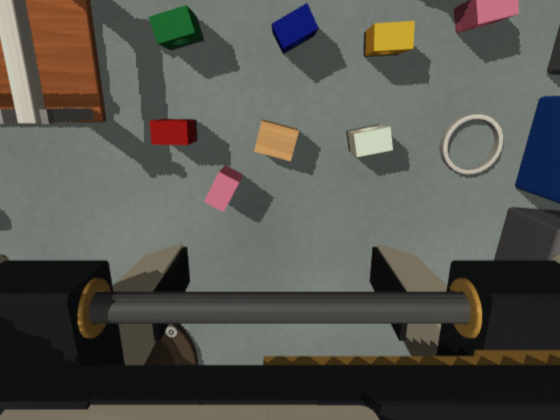

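Tiles and cap are all in this wrist view: green (175,25), blue (295,28), yellow (390,38), red (173,132), cap (277,140) and white (370,141).

```bash
cat >> h.py <<'E'
COL={"blue":[((108,100,30),(130,255,255))],"green":[((60,100,25),(85,255,255))],"red":[((0,170,60),(5,255,255)),((174,170,60),(180,255,255))],"yellow":[((19,150,80),(30,255,255))],"white":[((15,0,150),(50,70,255))],"cap":[((10,60,100),(18,190,255))]}
def tiles(c,zr=(0.049,0.067),names=COL,roi=(0.3,0.75,-0.55,0.03)):
    P=pts(c);H=hsv(c);res={}
    for n in names:
        m=np.zeros(H.shape[:2],bool)
        for lo,hi in COL[n]: m|=cv2.inRange(H,lo,hi)>0
        z=(0.036,0.052) if n=="cap" else zr
        bs=blob(P,m,z[0],z[1],roi)
        bs=[b for b in bs if b[0]>60]
        for b in bs:
            (w,h),a=b[4],b[5]
            # long-axis angle deg in world, mod 180
            ang=a if w>h else a+90
            res.setdefault(n,[]).append((b[0],b[2],b[3],b[4],((ang+90)%180)-90,b[1]))
    return res
E
python3 - <<'E'
from h import *
for cn in ["wrist","top"]:
    for n,v in tiles(cam(cn)).items():
        for b in v: print(cn,n,*b)
E
```

```text
wrist blue 1191 [ 0.5718 -0.2523  0.0579] [ 0.5722 -0.2523] [0.0325 0.0502] -57.69999999999999 [293.1  23.8]
wrist green 1245 [ 0.5612 -0.0995  0.0577] [ 0.5619 -0.0988] [0.0332 0.0507] -70.80000000000001 [170.1  23.1]
wrist red 876 [ 0.429  -0.0934  0.0579] [ 0.4289 -0.0934] [0.0305 0.0503] -86.19999999999999 [167.1 130.7]
wrist yellow 1183 [ 0.5698 -0.3767  0.0579] [ 0.5702 -0.3775] [0.0323 0.0504] -82.69999999999999 [391.5  33.9]
wrist white 885 [ 0.4383 -0.3722  0.0581] [ 0.4378 -0.3722] [0.0317 0.0502] -74.4 [372.1 139.3]
wrist cap 1227 [ 0.4272 -0.2396  0.0441] [ 0.4268 -0.2396] [0.054  0.0442] 79.6 [274.7 139.1]
top blue 167 [ 0.5739 -0.2522  0.0583] [ 0.5742 -0.2526] [0.0307 0.0494] -57.19999999999999 [356.6 179.9]
top green 168 [ 0.5632 -0.0988  0.0583] [ 0.5633 -0.0989] [0.0311 0.0494] -69.6 [306.4 184.5]
top red 158 [ 0.4298 -0.0932  0.0583] [ 0.4299 -0.0934] [0.0294 0.0489] -85.69999999999999 [305.6 228.2]
top yellow 177 [ 0.5723 -0.3769  0.0582] [ 0.5727 -0.378 ] [0.0316 0.0507] -81.6 [397.7 179.5]
```

Call:
{"op": "move_arm", "data": {
  "rows": [
    [1,0.01,0.05,0,0],
    [1,0.02,0.1,0,0],
    [1,0.03,0.15,0,0],
    [1,0.04,0.2,0,0],
    [1,0.045,0.25,0,0],
    [1,0.05,0.29,0,0],
    [1,0.05,0.3,0,0],
    [1,0.05,0.3,0,0]
  ]
}}

```text
t: 2.2
ee_pos: [0.4492, 0.0516, 0.3983]
eef_rot: [-0.026, 0.026, -0.707, 0.707]
contact_force: [0.6, -0.5, -0.3]
opening: 0.0921
```

```bash
python3 - <<'E'
from h import *
s=manip.sense();print(s["t"],s["ee_pos"],s["joint_positions"].round(2))
c=cam("wrist"); cv2.imwrite("pics/w2.png",c["frame"])
P=pts(c);np.savez("w2.npz",f=c["frame"],P=P)
X,Y,Z=P[...,0],P[...,1],P[...,2]
def fit(q):
    c=q.mean(0); u,s,v=np.linalg.svd(q-c,full_matrices=False); p=(q-c)@v[0]; return c.round(4),v[0].round(4),(s/np.sqrt(len(q))).round(4),p.min().round(4),p.max().round(4)
m=(Z>0.118)&(Z<0.135)&(Y>0.09)&(Y<0.29)&(X>0.49)&(X<0.56)
print("rod top",fit(P[m]),m.sum(),cv2.minAreaRect(P[m][:,:2].astype(np.float32)))
f=c["frame"]
m2=(Z>0.124)&(Z<0.136)&(Y>0.02)&(Y<0.085)&(X>0.4)&(X<0.66)&(f.min(-1)>110)
print("bar",fit(P[m2]),cv2.minAreaRect(P[m2][:,:2].astype(np.float32)),m2.sum(),Z[m2].mean())
m3=(Z>0.01)&(Z<0.02)&(X>0.38)&(X<0.7)&(Y<0.36)&(Y>-0.02)
k=cv2.connectedComponentsWithStats(m3.astype(np.uint8));
q=P[m3][:,:2].astype(np.float32); print("base",cv2.minAreaRect(q),q.min(0),q.max(0))
m4=(Z>0.13)&(Z<0.15)&(Y>0.27)&(Y<0.36)&(X>0.44)&(X<0.58)
print("post",cv2.minAreaRect(P[m4][:,:2].astype(np.float32)),m4.sum())
E
```

```text
2.2 [0.44921067 0.05155433 0.3983163 ] [ 0.2   0.09 -0.46  1.68  0.04  1.38 -1.77]
rod top (array([0.5189, 0.1989, 0.1259]), array([-7.330e-02,  9.973e-01,  4.000e-04]), array([0.0527, 0.0047, 0.0023]), np.float64(-0.0911), np.float64(0.0916)) 2419 ((0.5188939571380615, 0.19915726780891418), (0.015379565767943859, 0.18263615667819977), 4.208305358886719)
bar (array([0.5379, 0.054 , 0.1312]), array([-9.979e-01, -6.530e-02,  2.000e-04]), array([0.0574, 0.0075, 0.0011]), np.float64(-0.09), np.float64(0.1051)) ((0.5303350687026978, 0.05247751250863075), (0.1950232833623886, 0.05519713833928108), 3.3626439571380615) 3603 0.1311579084204807
base ((0.5192238688468933, 0.18385058641433716), (0.19882063567638397, 0.3199576735496521), 4.23123836517334) [0.40925604 0.01753716] [0.6292308 0.3488696]
post ((0.5089981555938721, 0.3307637870311737), (0.050010085105895996, 0.021689288318157196), 5.384994029998779) 1119
```

View pics/w2.png

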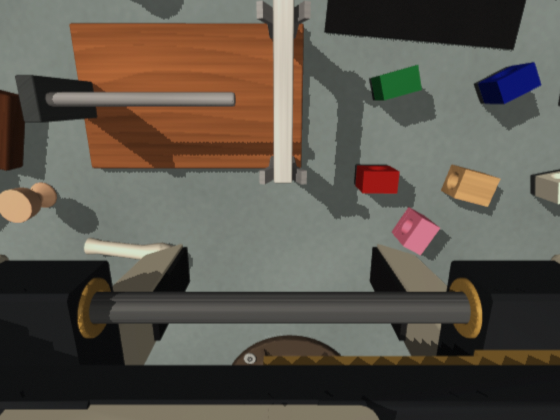

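Rack yaw is about 0.073 and its origin is about (0.518, 0.212), which puts the bar centre at (0.538, 0.054). I'm going down on the bar with the jaws half open, so the finger clears the rod tip.

Call:
{"op": "move_arm", "data": {
  "rows": [
    [0.1,0.04,0,-0.03,0],
    [0.1,0.08,0.001,-0.06,0],
    [0.1,0.089,0.002,-0.1,0],
    [0.1,0.089,0.002,-0.14,0],
    [0.1,0.089,0.002,-0.18,0],
    [0.1,0.089,0.002,-0.21,0],
    [0.1,0.089,0.002,-0.235,0],
    [0.1,0.089,0.002,-0.255,0],
    [0.1,0.089,0.002,-0.272,0],
    [0.1,0.089,0.002,-0.272,0]
  ]
}}

```text
t: 3.25
ee_pos: [0.537, 0.0494, 0.1243]
eef_rot: [-0.022, 0.026, -0.706, 0.707]
contact_force: [-0.4, -0.7, 0.0]
opening: 0.0507
```

Call:
{"op": "move_arm", "data": {
  "rows": [
    [-1,0,0,0,0],
    [-1,0,0,0,0],
    [-1,0,0,0,0],
    [-1,0,0,0,0],
    [-1,0,0,0,0],
    [-1,0,0,0,0],
    [-1,0,0,0,0]
  ],
  "grip_force": 25
}}

```text
t: 3.95
ee_pos: [0.5389, 0.0541, 0.1276]
eef_rot: [0.026, -0.025, 0.707, -0.706]
contact_force: [-1.8, 3.3, 6.7]
opening: 0.0218
```

```bash
python3 - <<'E'
from h import *
P=np.load("top0.npz")["P"]
for u,v in [(330,77),(330,104),(217,80),(393,125),(380,135),(400,110),(446,75),(172,140)]: print(u,v,P[v,u].round(3))
m=(P[...,0]<0.85)&(P[...,2]>0.1)&(P[...,1]<-0.05)&(P[...,1]>-0.25)&(P[...,0]>.6)
print(P[m][:,0].min() if m.any() else None)
m=(P[...,0]<0.85)&(P[...,2]>0.08)&(P[...,1]<-0.25)&(P[...,1]>-0.45)&(P[...,0]>.6)
print("pitcher",P[m].min(0),P[m].max(0))
E
```

```text
330 77 [ 0.858 -0.169  0.164]
330 104 [ 0.791 -0.171  0.128]
217 80 [0.86  0.155 0.16 ]
393 125 [ 0.754 -0.381  0.008]
380 135 [ 0.702 -0.32   0.095]
400 110 [ 0.762 -0.369  0.146]
446 75 [ 0.854 -0.497  0.166]
172 140 [0.703 0.304 0.096]
0.7859182912854222
pitcher [ 0.68014703 -0.44992235  0.08055381] [ 0.84983538 -0.31186273  0.16976258]
```

Call:
{"op": "move_arm", "data": {
  "rows": [
    [-1,0,0,0.02,0],
    [-1,0,0,0.05,0],
    [-1,0,0,0.09,0],
    [-1,0.01,-0.02,0.11,0.1],
    [-1,0.04,-0.05,0.11,0.25],
    [-1,0.07,-0.08,0.11,0.4],
    [-1,0.1,-0.11,0.11,0.55],
    [-1,0.12,-0.14,0.11,0.7],
    [-1,0.13,-0.17,0.11,0.85],
    [-1,0.14,-0.2,0.11,1.0]
  ]
}}

```text
t: 4.95
ee_pos: [0.6785, -0.1486, 0.2359]
eef_rot: [0.362, -0.363, 0.607, -0.607]
contact_force: [0.7, 1.4, -2.3]
opening: 0.0217
```

Call:
{"op": "move_arm", "data": {
  "rows": [
    [-1,-0.005,0,-0.03,0.13],
    [-1,-0.008,0.0,-0.06,0.26],
    [-1,-0.008,0.0,-0.1,0.4],
    [-1,-0.008,0.0,-0.14,0.5],
    [-1,-0.008,0.0,-0.17,0.5],
    [-1,-0.008,0.0,-0.185,0.5],
    [-1,-0.008,0.0,-0.19,0.5],
    [-1,-0.008,0.0,-0.19,0.5]
  ]
}}

```text
t: 5.75
ee_pos: [0.6707, -0.1469, 0.047]
eef_rot: [-0.5, 0.5, -0.5, 0.5]
contact_force: [0.0, 0.1, -1.9]
opening: 0.0217
```

Call:
{"op": "move_arm", "data": {
  "rows": [
    [-1,0,0,-0.01,0],
    [-1,0,0,-0.018,0],
    [-1,0,0,-0.02,0],
    [-1,0,0,-0.02,0],
    [-1,0,0,-0.02,0],
    [-0.2,0,0,-0.02,0],
    [-0.2,0,0,-0.02,0],
    [-0.2,0,0,-0.02,0],
    [-0.2,0,0,-0.02,0]
  ]
}}

```text
t: 6.65
ee_pos: [0.6706, -0.1469, 0.027]
eef_rot: [0.5, -0.5, 0.5, -0.5]
contact_force: [-0.1, 0.2, -0.3]
opening: 0.0369
```

Call:
{"op": "move_arm", "data": {
  "rows": [
    [0,0,0,0.04,0],
    [0,0,0,0.09,0],
    [0.5,-0.03,-0.03,0.13,-0.14],
    [1,-0.06,-0.06,0.14,-0.28],
    [1,-0.08,-0.09,0.14,-0.42],
    [1,-0.098,-0.1,0.14,-0.56],
    [1,-0.098,-0.105,0.14,-0.7],
    [1,-0.098,-0.105,0.14,-0.84],
    [1,-0.098,-0.105,0.14,-0.98],
    [1,-0.098,-0.105,0.14,-1.01]
  ]
}}

```text
t: 7.65
ee_pos: [0.5725, -0.2518, 0.167]
eef_rot: [-0.195, 0.195, -0.68, 0.68]
contact_force: [-0.3, 0.5, 0.2]
opening: 0.0915
```

```bash
cat >> h.py <<'E'
from scipy.spatial.transform import Rotation as R
def st():
    s=manip.sense(); w=s["eef_rot"]; M=R.from_quat([w[1],w[2],w[3],w[0]]).as_matrix()
    print("t",s["t"],"tcp",s["ee_pos"].round(4),"jaw",np.degrees(np.arctan2(M[1,2],M[0,2])).round(2),"tilt",M[:,1].round(3),"F",s["contact_force"].round(1),"op",s["opening"].round(4),"q",s["joint_positions"].round(2))
E
python3 - <<'E'
from h import *
st()
for cn in ["wrist","top"]:
    c=cam(cn); cv2.imwrite(f"pics/{cn}3.png",c["frame"])
    for n,v in tiles(c).items():
        for b in v: print(cn,n,*b)
E
```

```text
Traceback (most recent call last):
  File "h.py", line 41, in st
    print("t",s["t"],"tcp",s["ee_pos"].round(4),"jaw",np.degrees(np.arctan2(M[1,2],M[0,2])).round(2),"tilt",M[:,1].round(3),"F",s["contact_force"].round(1),"op",s["opening"].round(4),"q",s["joint_positions"].round(2))
                                                                                                                                                                 ^^^^^^^^^^^^^^^^^^
AttributeError: 'float' object has no attribute 'round'
```

```bash
sed -i 's/s\["opening"\].round(4)/round(float(s["opening"]),4)/' h.py
python3 - <<'E'
from h import *
st()
for cn in ["wrist","top"]:
    c=cam(cn); cv2.imwrite(f"pics/{cn}3.png",c["frame"])
    for n,v in tiles(c).items():
        for b in v: print(cn,n,*b)
E
```

```text
t 7.65 tcp [ 0.5725 -0.2518  0.167 ] jaw -58.0 tilt [ 0. -0. -1.] F [-0.3  0.5  0.2] op 0.0915 q [ 0.64  0.56 -0.46  1.64  0.28  1.01 -0.93]
wrist blue 2904 [ 0.5738 -0.2515  0.0578] [ 0.5727 -0.2521] [0.0325 0.0501] -57.80000000000001 [280.5 208.6]
wrist green 3834 [ 0.5633 -0.0996  0.0577] [ 0.5621 -0.0982] [0.032 0.052] -70.6 [ 84.2 108.7]
wrist red 1124 [ 0.4405 -0.098   0.0563] [ 0.4362 -0.0964] [0.0191 0.0434] -85.9 [ 21.2 247.3]
wrist cap 1602 [ 0.4246 -0.2495  0.044 ] [ 0.4258 -0.2468] [0.0399 0.0455] -9.600000000000023 [189.3 339.1]
top green 166 [ 0.5632 -0.0989  0.0582] [ 0.5634 -0.0987] [0.0314 0.049 ] -70.4 [306.4 184.5]
top red 159 [ 0.4298 -0.0935  0.0579] [ 0.4299 -0.0934] [0.0294 0.049 ] -85.19999999999999 [305.6 228.2]
```

View pics/wrist3.png

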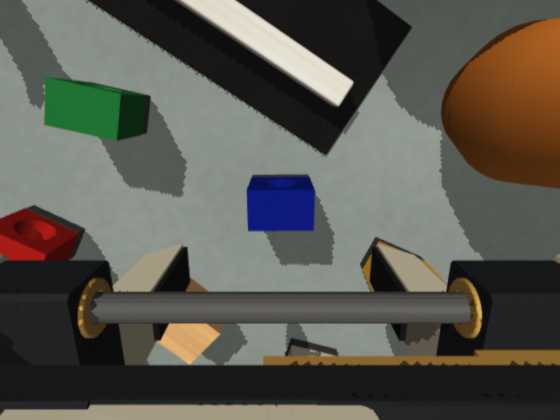

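View pics/top3.png

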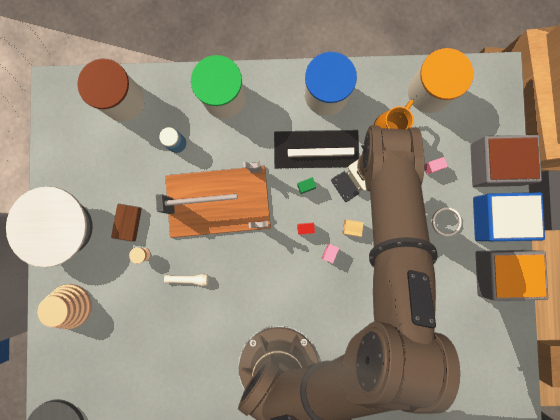

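The wrist view shows blue centred between the fingers at (280,205), and the bar lying on the mat. I'm going straight down and gripping.

Call:
{"op": "move_arm", "data": {
  "rows": [
    [1,0,0,-0.05,0],
    [1,0,0,-0.095,0],
    [1,0,0,-0.12,0],
    [1,0,0,-0.125,0],
    [-1,0,0,-0.125,0],
    [-1,0,0,-0.125,0],
    [-1,0,0,-0.125,0],
    [-1,0,0,-0.125,0],
    [-1,0,0,-0.125,0],
    [-1,0,0,-0.125,0]
  ],
  "grip_force": 35
}}

```text
t: 8.75
ee_pos: [0.5728, -0.2521, 0.0423]
eef_rot: [-0.196, 0.196, -0.679, 0.68]
contact_force: [-1.3, 0.4, 5.0]
opening: 0.05
```

Call:
{"op": "move_arm", "data": {
  "rows": [
    [-1,0,0,0.04,0],
    [-1,0,0,0.085,0],
    [-1,-0.005,0.03,0.1,0.1],
    [-1,-0.01,0.075,0.1,0.24],
    [-1,-0.015,0.12,0.1,0.38],
    [-1,-0.02,0.165,0.1,0.52],
    [-1,-0.03,0.21,0.1,0.66],
    [-1,-0.035,0.25,0.1,0.8],
    [-1,-0.04,0.285,0.1,0.94],
    [-1,-0.045,0.3,0.1,1.08]
  ]
}}

```text
t: 9.75
ee_pos: [0.5265, 0.0524, 0.1421]
eef_rot: [0.52, -0.519, 0.48, -0.479]
contact_force: [0.2, -0.2, -3.1]
opening: 0.0495
```

Call:
{"op": "move_arm", "data": {
  "rows": [
    [-1,0,0,-0.014,0.006],
    [-1,0,0,-0.014,0.006],
    [-1,0,0,-0.014,0.006]
  ]
}}

```text
t: 10.05
ee_pos: [0.5272, 0.0466, 0.127]
eef_rot: [-0.517, 0.519, -0.482, 0.481]
contact_force: [0.2, -0.8, -3.1]
opening: 0.0499
```

```bash
python3 - <<'E'
from h import *
st()
for cn in ["wrist","scene","top"]:
    c=cam(cn); cv2.imwrite(f"pics/{cn}4.png",c["frame"])
c=cam("scene"); cv2.imwrite("pics/s4z.png",cv2.resize(c["frame"][110:250,230:420],None,fx=4,fy=4,interpolation=cv2.INTER_CUBIC))
E
```

```text
t 10.05 tcp [0.5272 0.0466 0.127 ] jaw 4.2 tilt [-0.002 -0.001 -1.   ] F [ 0.2 -0.8 -3.1] op 0.0499 q [ 0.37  0.54 -0.77  1.9   0.48  0.89 -0.57]
```

View pics/wrist4.png

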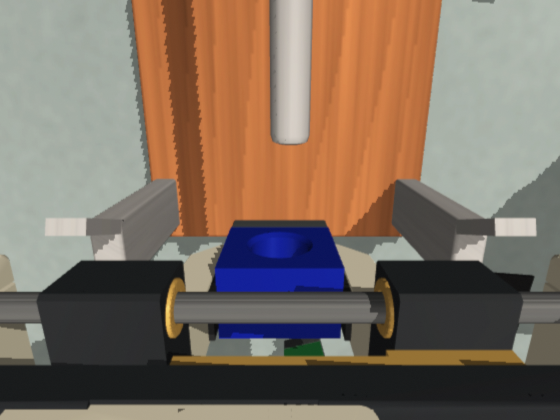

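View pics/s4z.png

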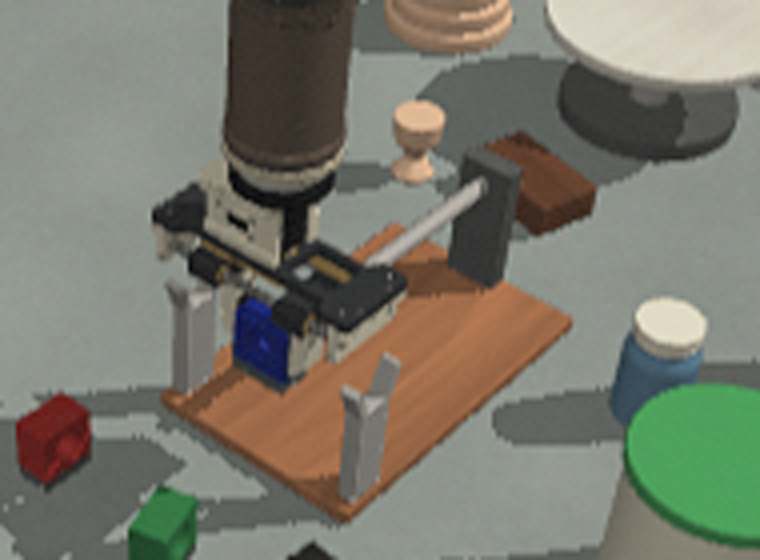

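The wrist view shows the rod tip at (290,140) and the blue hole edge at (280,243). I'll measure the lateral and height offsets in this one view.

```bash
cat >> h.py <<'E'
ANG=0.0734
O=np.array([0.5178,0.2118]); ex=np.array([np.cos(ANG),np.sin(ANG)]); ey=np.array([-np.sin(ANG),np.cos(ANG)])
def rk(p): p=np.asarray(p); q=p[...,:2]-O; return np.stack([q@ex,q@ey,p[...,2]],-1)
def w(x,y): return O+x*ex+y*ey
def thread(c,name,cap=False):
    """rod and held tile in rack frame from the wrist picture"""
    P=rk(pts(c));H=hsv(c)
    m=(abs(P[...,0])<0.02)&(P[...,1]>-0.1)&(P[...,1]<0.1)&(P[...,2]>0.115)&(P[...,2]<0.14)&(H[...,1]<60)
    q=P[m]
    if len(q)>50:
        a=np.polyfit(q[:,1],q[:,0],1); top=np.percentile(q[:,2],95)
        r=[(np.percentile(q[abs(q[:,1]-y)<0.004][:,0],[2,98]).mean().round(4),np.percentile(q[abs(q[:,1]-y)<0.004][:,2],95).round(4)) for y in (-.095,-.085,-.07) if (abs(q[:,1]-y)<0.004).sum()>20]
        print("rod x(y) fit",a.round(4),"top z",top.round(4),"ymin",q[:,1].min().round(4),"slices",r)
    m=np.zeros(H.shape[:2],bool)
    for lo,hi in COL[name]: m|=cv2.inRange(H,lo,hi)>0
    s=manip.sense()["ee_pos"]; t=rk(s)
    m&=(abs(P[...,0]-t[0])<0.06)&(abs(P[...,1]-t[1])<0.06)&(P[...,2]>0.09)
    q=P[m]; tz=np.percentile(q[:,2],98); tp=q[abs(q[:,2]-tz)<0.004]
    print("tcp rack",t.round(4),"held top z",tz.round(4),np.median(tp[:,2]).round(4),"x",np.percentile(tp[:,0],[1,99]).round(4),"mid",np.percentile(tp[:,0],[1,99]).mean().round(4),"y",np.percentile(tp[:,1],[1,99]).round(4))
E
python3 - <<'E'
from h import *
thread(cam("wrist"),"blue")
E
```

```text
rod x(y) fit [0.0022 0.0004] top z 0.1285 ymin -0.1 slices [(np.float64(0.0002), np.float64(0.1284)), (np.float64(0.0001), np.float64(0.1285)), (np.float64(0.0002), np.float64(0.1285))]
tcp rack [-0.0021 -0.1646  0.128 ] held top z 0.1447 0.1436 x [-0.0277  0.0213] mid -0.0032 y [-0.1795 -0.1474]
```

Call:
{"op": "move_arm", "data": {
  "rows": [
    [-1,0.003,0.0,0,0],
    [-1,0.002,0.01,0,0],
    [-1,0.001,0.03,0,0],
    [-1,0.0,0.045,0,0],
    [-1,-0.001,0.06,0,0],
    [-1,-0.002,0.075,0,0],
    [-1,-0.003,0.09,0,0],
    [-1,-0.005,0.11,0,0]
  ]
}}

```text
t: 11.1
ee_pos: [0.5225, 0.1587, 0.1276]
eef_rot: [-0.518, 0.519, -0.48, 0.481]
contact_force: [0.2, -1.0, -3.5]
opening: 0.0495
```

```bash
python3 - <<'E'
from h import *
st();c=cam("wrist");cv2.imwrite("pics/w5.png",c["frame"]);thread(c,"blue")
E
```

```text
t 11.1 tcp [0.5225 0.1587 0.1276] jaw 4.36 tilt [-0.    -0.001 -1.   ] F [ 0.2 -1.  -3.5] op 0.0495 q [ 0.15  0.56 -0.76  1.86  0.49  0.91 -0.77]
rod x(y) fit [0.0002 0.0003] top z 0.1284 ymin -0.0936 slices [(np.float64(0.0002), np.float64(0.1255)), (np.float64(0.0004), np.float64(0.1284))]
tcp rack [ 0.0003 -0.0484  0.1282] held top z 0.1444 0.1433 x [-0.0248  0.0242] mid -0.0003 y [-0.0679 -0.036 ]
```

View pics/w5.png

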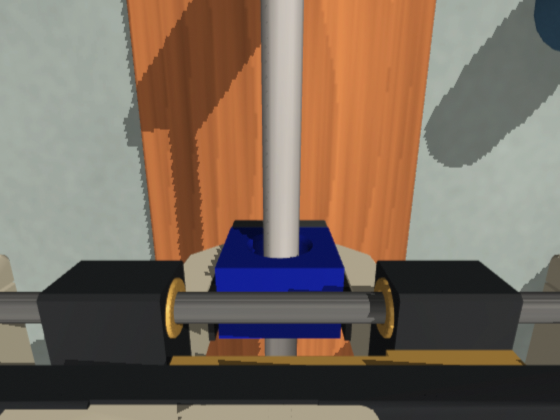

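Call:
{"op": "move_arm", "data": {
  "rows": [
    [-1,-0.002,0.035,0,0],
    [-1,-0.005,0.07,0,0],
    [-1,-0.008,0.1,0,0],
    [-1,-0.01,0.125,0,0],
    [-1,-0.01,0.137,-0.001,0],
    [-1,-0.01,0.139,-0.003,0],
    [-1,-0.01,0.139,-0.003,0]
  ]
}}

```text
t: 11.85
ee_pos: [0.5125, 0.2961, 0.1241]
eef_rot: [-0.518, 0.519, -0.48, 0.481]
contact_force: [0.1, -0.0, -2.9]
opening: 0.0497
```

Call:
{"op": "move_arm", "data": {
  "rows": [
    [0.6,0,0,0,0],
    [0.6,0,0,0,0],
    [0.6,0,0,0,0],
    [0.6,0,0,0.02,0],
    [0.6,0,0,0.06,0],
    [0.6,0,-0.02,0.1,0],
    [0.8,0.01,-0.06,0.1,-0.13],
    [1,0.015,-0.11,0.1,-0.27],
    [1,0.02,-0.16,0.1,-0.41],
    [1,0.025,-0.21,0.1,-0.55]
  ]
}}

```text
t: 12.85
ee_pos: [0.5374, 0.0855, 0.2252]
eef_rot: [-0.367, 0.367, -0.604, 0.605]
contact_force: [1.0, 0.7, -1.5]
opening: 0.0915
```

Call:
{"op": "move_arm", "data": {
  "rows": [
    [1,0.005,-0.04,-0.01,-0.13],
    [1,0.01,-0.08,-0.02,-0.27],
    [1,0.018,-0.12,-0.04,-0.41],
    [1,0.025,-0.16,-0.06,-0.55],
    [1,0.025,-0.184,-0.06,-0.69],
    [1,0.025,-0.184,-0.06,-0.76],
    [1,0.025,-0.184,-0.06,-0.76]
  ]
}}

```text
t: 13.55
ee_pos: [0.5623, -0.0974, 0.1648]
eef_rot: [-0.118, 0.118, -0.697, 0.697]
contact_force: [-0.0, 1.1, -0.1]
opening: 0.0918
```

```bash
cat >> h.py <<'E'
def look(i,want=None):
    st()
    for cn in ["wrist","top"]:
        c=cam(cn); cv2.imwrite(f"pics/{cn}{i}.png",c["frame"])
        for n,v in tiles(c).items():
            for b in v:
                if cn=="top" or n==want: print(cn,n,*b)
E
python3 - <<'E'
from h import *
look(6,"green")
E
```

```text
t 13.55 tcp [ 0.5623 -0.0974  0.1648] jaw -70.84 tilt [ 0. -0. -1.] F [-0.   1.1 -0.1] op 0.0918 q [ 0.39  0.47 -0.43  1.78  0.24  0.94 -1.38]
wrist green 2939 [ 0.5634 -0.098   0.0578] [ 0.5621 -0.0983] [0.0325 0.05  ] -70.5 [281.  209.9]
top red 64 [ 0.4284 -0.0785  0.0579] [ 0.4292 -0.0794] [0.0183 0.0274] -1.0 [300.7 228.8]
top yellow 175 [ 0.5721 -0.3769  0.0582] [ 0.5724 -0.3773] [0.0311 0.0517] -82.19999999999999 [397.7 179.6]
top white 178 [ 0.4403 -0.3726  0.0585] [ 0.4401 -0.3723] [0.0321 0.0508] -74.1 [397.9 222.9]
```

View pics/top6.png

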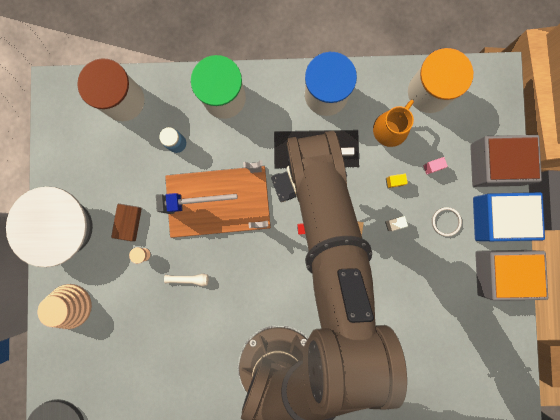

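Blue sits against the post at (172,202) and green is centred under the gripper. Same grasp again.

Call:
{"op": "move_arm", "data": {
  "rows": [
    [1,0,-0.001,-0.05,0],
    [1,0,-0.001,-0.095,0],
    [1,0,-0.001,-0.118,0],
    [1,0,-0.001,-0.1225,0],
    [-1,0,-0.001,-0.1225,0],
    [-1,0,-0.001,-0.1225,0],
    [-1,0,-0.001,-0.1225,0],
    [-1,0,-0.001,-0.1225,0],
    [-1,0,-0.001,-0.1225,0],
    [-1,0,-0.001,-0.1225,0]
  ]
}}

```text
t: 14.65
ee_pos: [0.5627, -0.0974, 0.0428]
eef_rot: [-0.119, 0.119, -0.697, 0.697]
contact_force: [-0.8, -0.2, 4.2]
opening: 0.0496
```

```bash
python3 - <<'E'
from h import *
st(); print(w(0,-0.16)-manip.sense()["ee_pos"][:2])
E
```

```text
t 14.65 tcp [ 0.5627 -0.0974  0.0428] jaw -70.66 tilt [ 0.001 -0.    -1.   ] F [-0.8 -0.2  4.2] op 0.0496 q [ 0.34  0.63 -0.37  1.88  0.34  0.69 -1.46]
[-0.03318198  0.14961276]
```

Call:
{"op": "move_arm", "data": {
  "rows": [
    [-1,0,0,0.04,0],
    [-1,0,0,0.08,0.1],
    [-1,-0.003,0.02,0.1,0.24],
    [-1,-0.007,0.04,0.1,0.38],
    [-1,-0.01,0.06,0.1,0.52],
    [-1,-0.015,0.08,0.1,0.66],
    [-1,-0.02,0.1,0.1,0.8],
    [-1,-0.025,0.12,0.1,0.94],
    [-1,-0.03,0.135,0.1,1.08],
    [-1,-0.033,0.145,0.095,1.22]
  ]
}}

```text
t: 15.65
ee_pos: [0.5289, 0.0493, 0.1375]
eef_rot: [-0.499, 0.498, -0.501, 0.501]
contact_force: [0.2, 0.7, -4.0]
opening: 0.0497
```

Call:
{"op": "move_arm", "data": {
  "rows": [
    [-1,0,0.002,-0.01,0.087],
    [-1,0,0.002,-0.01,0.087],
    [-1,0,0.002,-0.01,0.087],
    [-1,0,0.002,-0.01,0.087]
  ]
}}

```text
t: 16.05
ee_pos: [0.5296, 0.0494, 0.1275]
eef_rot: [-0.517, 0.517, -0.482, 0.482]
contact_force: [-0.2, -0.3, -3.1]
opening: 0.0498
```

```bash
python3 - <<'E'
from h import *
st();c=cam("wrist");cv2.imwrite("pics/w7.png",c["frame"]);thread(c,"green")
E
```

```text
t 16.05 tcp [0.5296 0.0494 0.1275] jaw 4.07 tilt [ 0. -0. -1.] F [-0.2 -0.3 -3.1] op 0.0498 q [ 0.36  0.54 -0.77  1.89  0.48  0.9  -0.57]
rod x(y) fit [0.0003 0.0003] top z 0.1285 ymin -0.1 slices [(np.float64(0.0002), np.float64(0.1285)), (np.float64(0.0004), np.float64(0.1285)), (np.float64(0.0002), np.float64(0.1285))]
tcp rack [-1.000e-04 -1.628e-01  1.276e-01] held top z 0.1438 0.1427 x [-0.0258  0.0233] mid -0.0012 y [-0.1781 -0.1461]
```

Call:
{"op": "move_arm", "data": {
  "rows": [
    [-1,0.0015,0.005,0.001,0],
    [-1,-0.001,0.035,0.001,0],
    [-1,-0.002,0.05,0.001,0],
    [-1,-0.004,0.07,0.001,0],
    [-1,-0.006,0.1,0.001,0],
    [-1,-0.008,0.13,0.001,0],
    [-1,-0.011,0.165,0.001,0],
    [-1,-0.013,0.195,0.001,0],
    [-1,-0.0145,0.215,0.001,0],
    [-1,-0.015,0.22,0,0]
  ]
}}

```text
t: 17.1
ee_pos: [0.5136, 0.2731, 0.1277]
eef_rot: [0.52, -0.519, 0.481, -0.48]
contact_force: [-0.6, -3.2, -1.6]
opening: 0.0499
```

Call:
{"op": "move_arm", "data": {
  "rows": [
    [-1,0,0.0,-0.003,0],
    [-1,0,0.0,-0.003,0]
  ]
}}

```text
t: 17.3
ee_pos: [0.5145, 0.2689, 0.1238]
eef_rot: [-0.518, 0.518, -0.481, 0.481]
contact_force: [0.0, -0.8, -2.9]
opening: 0.05
```

```bash
python3 - <<'E'
from h import *
st();c=cam("wrist");cv2.imwrite("pics/w8.png",c["frame"]);thread(c,"green");thread(c,"blue")
E
```

```text
t 17.3 tcp [0.5145 0.2689 0.1238] jaw 4.19 tilt [-0.    -0.001 -1.   ] F [ 0.  -0.8 -2.9] op 0.05 q [-0.06  0.61 -0.75  1.78  0.5   0.95 -0.95]
rod x(y) fit [ 0.0353 -0.0008] top z 0.1287 ymin 0.0201 slices []
tcp rack [0.001  0.0567 0.1239] held top z 0.1402 0.139 x [-0.0246  0.0243] mid -0.0001 y [0.042  0.0738]
rod x(y) fit [ 0.0353 -0.0008] top z 0.1287 ymin 0.0201 slices []
tcp rack [0.001  0.0567 0.1239] held top z 0.1402 0.139 x [-0.0249  0.0239] mid -0.0005 y [0.0781 0.1097]
```

View pics/w8.png

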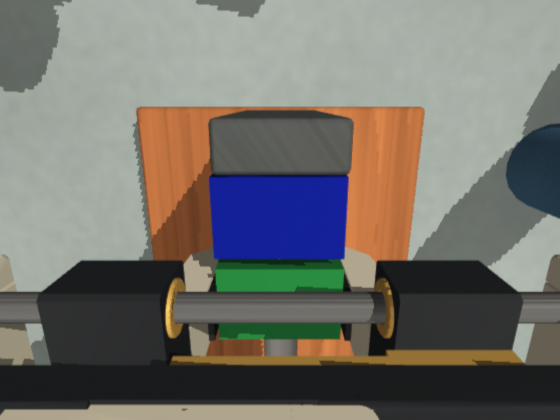

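Green is next to blue with a gap of about 4 mm. I'll nudge it in, release, and go to red.

Call:
{"op": "move_arm", "data": {
  "rows": [
    [-1,0,0.004,0,0],
    [-1,0,0.004,0,0],
    [0.6,0,0.004,0,0],
    [0.6,0,0.004,0,0],
    [0.6,0,0.004,0,0],
    [0.6,0,0.004,0.03,0],
    [0.6,0,0.004,0.075,0],
    [0.8,0,-0.03,0.1,-0.1],
    [1,-0.01,-0.08,0.1,-0.24],
    [1,-0.02,-0.13,0.1,-0.38]
  ]
}}

```text
t: 18.35
ee_pos: [0.4949, 0.1412, 0.2253]
eef_rot: [-0.418, 0.416, -0.571, 0.572]
contact_force: [0.7, -0.6, -0.3]
opening: 0.0904
```

```bash
python3 - <<'E'
from h import *
st(); print(np.array([0.4289,-0.0934])-manip.sense()["ee_pos"][:2])
c=cam("top")
for n,v in tiles(c).items():
    for b in v: print(n,*b)
E
```

```text
t 18.35 tcp [0.4949 0.1412 0.2253] jaw -17.8 tilt [ 0.002  0.001 -1.   ] F [ 0.7 -0.6 -0.3] op 0.0904 q [ 0.19  0.38 -0.75  1.83  0.29  1.05 -0.98]
[-0.06604215 -0.23459369]
red 148 [ 0.4298 -0.0938  0.0585] [ 0.4301 -0.0931] [0.0286 0.0481] -84.9 [305.8 228.2]
yellow 176 [ 0.5721 -0.377   0.0579] [ 0.5724 -0.3774] [0.0315 0.0497] -82.6 [397.7 179.6]
white 185 [ 0.4402 -0.3721  0.058 ] [ 0.4403 -0.3729] [0.0318 0.0523] -74.19999999999999 [397.6 222.9]
```

Call:
{"op": "move_arm", "data": {
  "rows": [
    [1,-0.01,-0.035,-0.01,-0.14],
    [1,-0.02,-0.07,-0.03,-0.28],
    [1,-0.03,-0.105,-0.06,-0.42],
    [1,-0.04,-0.14,-0.06,-0.56],
    [1,-0.05,-0.175,-0.06,-0.7],
    [1,-0.06,-0.205,-0.06,-0.84],
    [1,-0.066,-0.23,-0.06,-0.98],
    [1,-0.066,-0.235,-0.06,-1.12],
    [1,-0.066,-0.235,-0.06,-1.19],
    [1,-0.066,-0.235,-0.06,-1.19]
  ]
}}

```text
t: 19.4
ee_pos: [0.4289, -0.0933, 0.1645]
eef_rot: [-0.026, 0.026, -0.707, 0.707]
contact_force: [0.6, 0.4, -0.6]
opening: 0.092
```

```bash
python3 - <<'E'
from h import *
look(9,"red")
E
```

```text
t 19.4 tcp [ 0.4289 -0.0933  0.1645] jaw -85.79 tilt [ 0.001 -0.    -1.   ] F [ 0.6  0.4 -0.6] op 0.092 q [ 0.45  0.27 -0.42  2.09  0.15  0.81 -1.57]
wrist red 2899 [ 0.43   -0.0929  0.0578] [ 0.4288 -0.093 ] [0.0321 0.0498] -86.4 [278.8 209.7]
top yellow 179 [ 0.5721 -0.3768  0.0581] [ 0.5722 -0.3777] [0.0314 0.0505] -82.80000000000001 [397.6 179.6]
top white 186 [ 0.4401 -0.3719  0.0582] [ 0.4402 -0.3728] [0.032  0.0517] -74.5 [397.6 223. ]
```

View pics/wrist9.png

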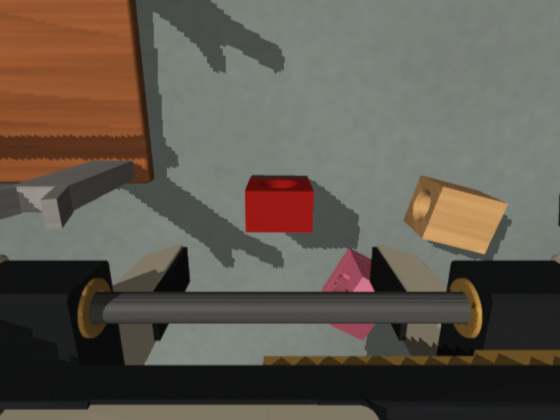

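Red is centred at (279,205). The pink lookalike is behind the finger plane, so the descent is clear.

Call:
{"op": "move_arm", "data": {
  "rows": [
    [1,0,0,-0.05,-0.01],
    [1,0,0,-0.095,-0.01],
    [1,0,0,-0.118,-0.01],
    [1,0,0,-0.122,-0.01],
    [-1,0,0,-0.122,-0.01],
    [-1,0,0,-0.122,-0.01],
    [-1,0,0,-0.122,-0.01],
    [-1,0,0,-0.122,-0.01],
    [-1,0,0,-0.122,-0.01],
    [-1,0,0,-0.122,-0.01]
  ]
}}

```text
t: 20.5
ee_pos: [0.429, -0.0932, 0.0427]
eef_rot: [-0.023, 0.023, -0.707, 0.707]
contact_force: [-1.6, -0.1, 5.8]
opening: 0.0498
```

```bash
python3 - <<'E'
from h import *
st(); print(w(0,-0.163)-manip.sense()["ee_pos"][:2])
E
```

```text
t 20.5 tcp [ 0.429  -0.0932  0.0427] jaw -86.3 tilt [ 0.001 -0.    -1.   ] F [-1.6 -0.1  5.8] op 0.0498 q [ 0.35  0.48 -0.33  2.2   0.32  0.51 -1.73]
[0.10071511 0.14247167]
```

Call:
{"op": "move_arm", "data": {
  "rows": [
    [-1,0,0,0.045,0],
    [-1,0.0,0,0.09,0.1],
    [-1,0.02,0.01,0.12,0.24],
    [-1,0.04,0.03,0.12,0.38],
    [-1,0.06,0.05,0.12,0.52],
    [-1,0.08,0.07,0.12,0.66],
    [-1,0.1,0.09,0.12,0.8],
    [-1,0.1,0.11,0.12,0.94],
    [-1,0.1,0.13,0.12,1.08],
    [-1,0.1,0.142,0.12,1.22]
  ]
}}

```text
t: 21.5
ee_pos: [0.5281, 0.0506, 0.1618]
eef_rot: [0.426, -0.426, 0.565, -0.564]
contact_force: [0.4, 0.3, -3.5]
opening: 0.0497
```

Call:
{"op": "move_arm", "data": {
  "rows": [
    [-1,0,0,0,0.14],
    [-1,0,0,-0.015,0.28],
    [-1,0,0,-0.034,0.36],
    [-1,0,0,-0.034,0.36],
    [-1,0,0,-0.034,0.36]
  ]
}}

```text
t: 22.0
ee_pos: [0.5283, 0.0487, 0.128]
eef_rot: [-0.517, 0.518, -0.482, 0.481]
contact_force: [0.1, 0.5, -2.9]
opening: 0.0496
```

```bash
python3 - <<'E'
from h import *
st();c=cam("wrist");cv2.imwrite("pics/w10.png",c["frame"]);thread(c,"red")
E
```

```text
t 22.0 tcp [0.5283 0.0487 0.128 ] jaw 4.09 tilt [-0.002  0.    -1.   ] F [ 0.1  0.5 -2.9] op 0.0496 q [ 0.38  0.55 -0.79  1.89  0.49  0.9  -0.58]
rod x(y) fit [-0.0012  0.0002] top z 0.1285 ymin -0.1 slices [(np.float64(0.0004), np.float64(0.1284)), (np.float64(0.0002), np.float64(0.1285)), (np.float64(0.0004), np.float64(0.1285))]
tcp rack [-0.0009 -0.1633  0.1287] held top z 0.1443 0.1433 x [-0.027   0.0219] mid -0.0026 y [-0.1783 -0.1465]
```

View pics/w10.png

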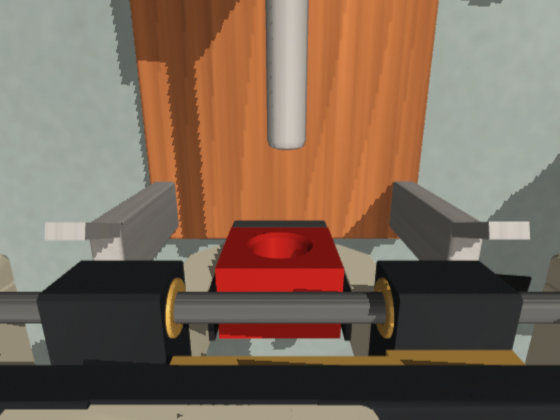

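Red sits 2.7 mm to the left of the rod line, so I'm correcting that and threading.

Call:
{"op": "move_arm", "data": {
  "rows": [
    [-1,0.003,0.005,0,0],
    [-1,0.0015,0.02,0,0],
    [-1,0.0,0.035,0,0],
    [-1,-0.001,0.05,0,0],
    [-1,-0.003,0.075,0,0],
    [-1,-0.005,0.105,0,0],
    [-1,-0.008,0.14,0,0],
    [-1,-0.01,0.17,0,0],
    [-1,-0.011,0.186,-0.001,0],
    [-1,-0.011,0.19,-0.003,0]
  ]
}}

```text
t: 23.05
ee_pos: [0.5166, 0.2416, 0.1255]
eef_rot: [-0.519, 0.519, -0.48, 0.48]
contact_force: [-1.5, -5.1, -2.1]
opening: 0.0496
```

Call:
{"op": "move_arm", "data": {
  "rows": [
    [-1,0,0.0,-0.001,0],
    [-1,0,0.0,-0.001,0]
  ]
}}

```text
t: 23.25
ee_pos: [0.5176, 0.2387, 0.124]
eef_rot: [-0.518, 0.518, -0.481, 0.481]
contact_force: [-1.2, -0.7, -2.6]
opening: 0.0499
```

```bash
python3 - <<'E'
from h import *
st();c=cam("wrist");cv2.imwrite("pics/w11.png",c["frame"]);thread(c,"red");thread(c,"green")
E
```

```text
t 23.25 tcp [0.5176 0.2387 0.124 ] jaw 4.23 tilt [-0. -0. -1.] F [-1.2 -0.7 -2.6] op 0.0499 q [ 0.    0.6  -0.77  1.8   0.51  0.94 -0.91]
rod x(y) fit [0.089  0.0005] top z 0.1284 ymin -0.0109 slices []
tcp rack [0.0019 0.0265 0.1241] held top z 0.1403 0.1392 x [-0.0238  0.0252] mid 0.0007 y [0.0118 0.0437]
rod x(y) fit [0.089  0.0005] top z 0.1284 ymin -0.0109 slices []
tcp rack [0.0019 0.0265 0.1241] held top z 0.1402 0.139 x [-0.0243  0.0242] mid -0.0001 y [0.047  0.0782]
```

View pics/w11.png

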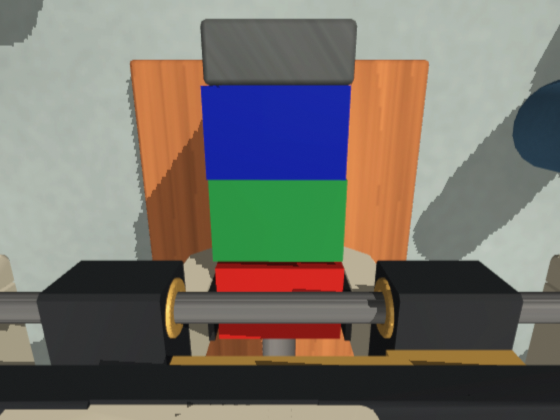

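Call:
{"op": "move_arm", "data": {
  "rows": [
    [-1,0,0.003,0,0],
    [-1,0,0.003,0,0],
    [0.6,0,0.003,0,0],
    [0.6,0,0.003,0,0],
    [0.6,0,0.003,0,0],
    [0.6,0,0.003,0.03,0],
    [0.6,0,0.003,0.075,0],
    [0.8,0.005,-0.03,0.1,-0.1],
    [1,0.01,-0.08,0.1,-0.24],
    [1,0.015,-0.13,0.1,-0.38]
  ]
}}

```text
t: 24.3
ee_pos: [0.5333, 0.1088, 0.2256]
eef_rot: [-0.418, 0.416, -0.571, 0.572]
contact_force: [1.2, -0.2, -0.2]
opening: 0.0904
```

Call:
{"op": "move_arm", "data": {
  "rows": [
    [1,0.003,-0.05,0,-0.12],
    [1,0.007,-0.1,0,-0.24],
    [1,0.01,-0.15,0,-0.36],
    [1,0.015,-0.2,0,-0.48],
    [1,0.02,-0.25,0,-0.6],
    [1,0.025,-0.3,-0.01,-0.72],
    [1,0.03,-0.35,-0.02,-0.84],
    [1,0.035,-0.4,-0.04,-0.96],
    [1,0.037,-0.45,-0.06,-1.08],
    [1,0.037,-0.485,-0.06,-1.13]
  ]
}}

```text
t: 25.3
ee_pos: [0.5689, -0.377, 0.162]
eef_rot: [0.045, -0.047, 0.706, -0.705]
contact_force: [0.2, 0.8, 0.4]
opening: 0.0921
```

Call:
{"op": "move_arm", "data": {
  "rows": [
    [1,0,0,0,0],
    [1,0,0,0,0]
  ]
}}

```text
t: 25.5
ee_pos: [0.5693, -0.3769, 0.1637]
eef_rot: [0.047, -0.047, 0.706, -0.705]
contact_force: [0.3, 0.5, -0.0]
opening: 0.092
```

```bash
python3 - <<'E'
from h import *
look(12,"yellow")
E
```

```text
t 25.5 tcp [ 0.5693 -0.3769  0.1637] jaw -82.4 tilt [-0.  0. -1.] F [ 0.3  0.5 -0. ] op 0.092 q [ 0.72  0.63 -0.34  1.49  0.23  1.06 -1.11]
wrist yellow 2969 [ 0.5721 -0.3777  0.0578] [ 0.5707 -0.3777] [0.0324 0.0501] -82.5 [281.1 207.9]
top white 186 [ 0.4401 -0.3722  0.058 ] [ 0.44  -0.372] [0.0319 0.0518] -74.19999999999999 [397.7 222.9]
```

View pics/wrist12.png

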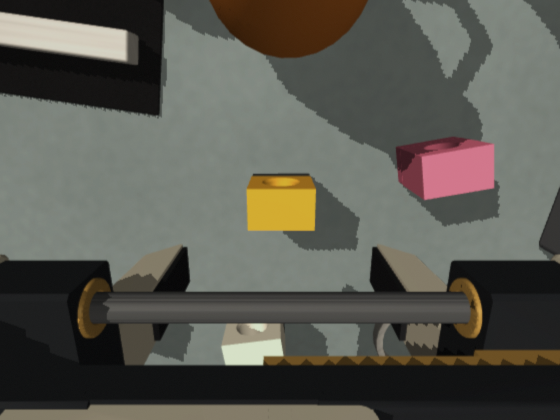

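View pics/top12.png

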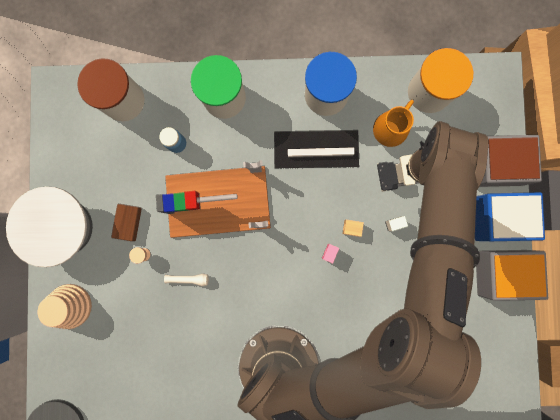

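Blue, green and red are hanging on the rod at (168–197,201). Yellow is centred at (281,205), so I'm descending.

Call:
{"op": "move_arm", "data": {
  "rows": [
    [1,0.001,-0.001,-0.05,0],
    [1,0.001,-0.001,-0.095,0],
    [1,0.001,-0.001,-0.117,0],
    [1,0.001,-0.001,-0.1215,0],
    [-1,0.001,-0.001,-0.1215,0],
    [-1,0.001,-0.001,-0.1215,0],
    [-1,0.001,-0.001,-0.1215,0],
    [-1,0.001,-0.001,-0.1215,0],
    [-1,0.001,-0.001,-0.1215,0],
    [-1,0.001,-0.001,-0.1215,0]
  ]
}}

```text
t: 26.6
ee_pos: [0.5709, -0.377, 0.0433]
eef_rot: [-0.048, 0.047, -0.705, 0.706]
contact_force: [-0.9, 0.3, 2.9]
opening: 0.0502
```

```bash
python3 - <<'E'
from h import *
st(); print(w(0,-0.163)-manip.sense()["ee_pos"][:2])
E
```

```text
t 26.6 tcp [ 0.5709 -0.377   0.0433] jaw -82.29 tilt [ 0.001 -0.001 -1.   ] F [-0.9  0.3  2.9] op 0.0502 q [ 0.7   0.76 -0.31  1.58  0.28  0.85 -1.16]
[-0.04116593  0.42623512]
```

Call:
{"op": "move_arm", "data": {
  "rows": [
    [-1,0,0,0.045,0],
    [-1,0.0,0.02,0.09,0.1],
    [-1,-0.005,0.06,0.1,0.23],
    [-1,-0.01,0.11,0.1,0.36],
    [-1,-0.015,0.16,0.1,0.49],
    [-1,-0.02,0.21,0.1,0.62],
    [-1,-0.025,0.26,0.1,0.75],
    [-1,-0.03,0.31,0.1,0.88],
    [-1,-0.035,0.36,0.1,1.02],
    [-1,-0.039,0.4,0.1,1.16]
  ]
}}

```text
t: 27.6
ee_pos: [0.5308, 0.0261, 0.1429]
eef_rot: [0.429, -0.428, 0.563, -0.562]
contact_force: [0.6, 0.4, -2.7]
opening: 0.0499
```

Call:
{"op": "move_arm", "data": {
  "rows": [
    [-1,0,0.02,0,0.14],
    [-1,0,0.026,-0.01,0.28],
    [-1,0,0.026,-0.015,0.35],
    [-1,0,0.026,-0.015,0.35],
    [-1,0,0.026,-0.015,0.35]
  ]
}}

```text
t: 28.1
ee_pos: [0.5316, 0.049, 0.1276]
eef_rot: [-0.517, 0.518, -0.482, 0.482]
contact_force: [-0.5, -0.7, -1.8]
opening: 0.0498
```

```bash
python3 - <<'E'
from h import *
st();c=cam("wrist");cv2.imwrite("pics/w13.png",c["frame"]);thread(c,"yellow")
E
```

```text
t 28.1 tcp [0.5316 0.049  0.1276] jaw 4.08 tilt [-0.001 -0.    -1.   ] F [-0.5 -0.7 -1.8] op 0.0498 q [ 0.37  0.55 -0.78  1.89  0.49  0.9  -0.58]
rod x(y) fit [-0.0006  0.0004] top z 0.1285 ymin -0.1 slices [(np.float64(0.0003), np.float64(0.1284)), (np.float64(0.0004), np.float64(0.1285)), (np.float64(0.0003), np.float64(0.1284))]
tcp rack [ 0.002  -0.1634  0.1279] held top z 0.1996 0.1981 x [-0.0229  0.0552] mid 0.0161 y [-0.1426 -0.1406]
```

View pics/w13.png

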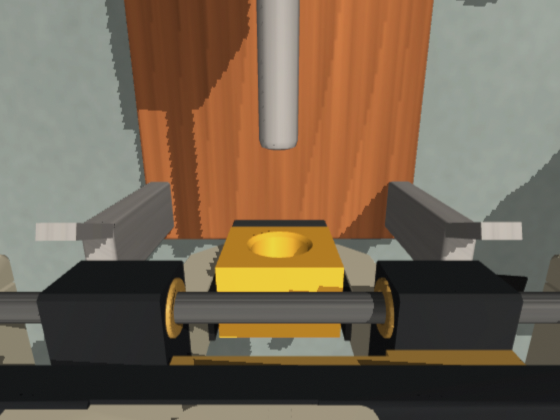

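Yellow lines up with the rod (rod at 278, tile hole at 280), so I'm threading it.

Call:
{"op": "move_arm", "data": {
  "rows": [
    [-1,0.0,0.005,0,0],
    [-1,-0.001,0.02,0,0],
    [-1,-0.0025,0.035,0,0],
    [-1,-0.004,0.05,0,0],
    [-1,-0.0055,0.075,0,0],
    [-1,-0.008,0.105,0,0],
    [-1,-0.01,0.135,0,0],
    [-1,-0.0115,0.153,0,0],
    [-1,-0.012,0.158,-0.002,0],
    [-1,-0.012,0.16,-0.004,0]
  ]
}}

```text
t: 29.15
ee_pos: [0.5192, 0.2096, 0.1239]
eef_rot: [-0.518, 0.519, -0.48, 0.481]
contact_force: [-10.1, -15.2, 34.1]
opening: 0.0497
```

Call:
{"op": "move_arm", "data": {
  "rows": [
    [-1,0,0.0,0,0],
    [-1,0,0.0,0,0]
  ]
}}

```text
t: 29.35
ee_pos: [0.5192, 0.2095, 0.1241]
eef_rot: [-0.518, 0.519, -0.481, 0.481]
contact_force: [-2.9, -3.7, 5.0]
opening: 0.0497
```

```bash
sed -i 's/&(P\[...,2\]>0.09)$/\&(P[...,2]>0.09)\&(P[...,2]<0.155)/' h.py; python3 - <<'E'
from h import *
st();c=cam("wrist");cv2.imwrite("pics/w14.png",c["frame"]);thread(c,"yellow");thread(c,"red")
E
```

```text
t 29.35 tcp [0.5192 0.2095 0.1241] jaw 4.27 tilt [ 0.    -0.002 -1.   ] F [-2.9 -3.7  5. ] op 0.0497 q [ 0.05  0.59 -0.76  1.83  0.5   0.93 -0.86]
rod x(y) fit [0.0826 0.0029] top z 0.1283 ymin -0.0411 slices []
tcp rack [ 0.0012 -0.0023  0.1241] held top z 0.1401 0.139 x [-0.0244  0.0246] mid 0.0001 y [-0.0174  0.0337]
rod x(y) fit [0.0826 0.0029] top z 0.1283 ymin -0.0411 slices []
tcp rack [ 0.0012 -0.0023  0.1241] held top z 0.1405 0.139 x [-0.0229  0.026 ] mid 0.0015 y [0.0152 0.0461]
```

View pics/w14.png

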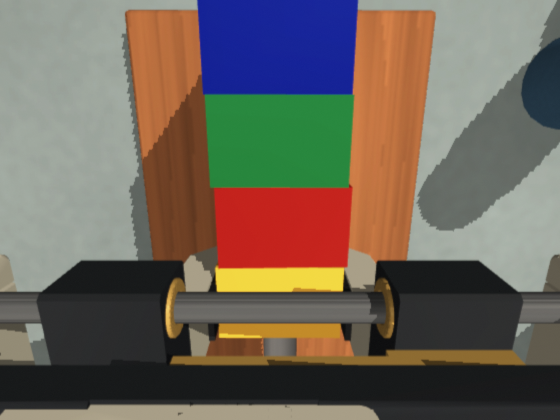

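Call:
{"op": "move_arm", "data": {
  "rows": [
    [0.6,0,0,0,0],
    [0.6,0,0,0,0],
    [0.6,0,0,0,0],
    [0.6,0,0,0.03,0],
    [0.6,0,0,0.075,0],
    [0.8,-0.005,-0.03,0.1,-0.1],
    [1,-0.01,-0.08,0.1,-0.22],
    [1,-0.02,-0.13,0.1,-0.34],
    [1,-0.025,-0.18,0.1,-0.46],
    [1,-0.03,-0.23,0.1,-0.58]
  ]
}}

```text
t: 30.4
ee_pos: [0.4895, -0.0206, 0.224]
eef_rot: [-0.358, 0.357, -0.61, 0.61]
contact_force: [2.3, -0.8, -0.8]
opening: 0.0915
```

Call:
{"op": "move_arm", "data": {
  "rows": [
    [1,-0.01,-0.05,0,-0.12],
    [1,-0.02,-0.1,0,-0.24],
    [1,-0.03,-0.15,0,-0.36],
    [1,-0.04,-0.2,-0.01,-0.48],
    [1,-0.045,-0.25,-0.03,-0.6],
    [1,-0.05,-0.3,-0.05,-0.72],
    [1,-0.051,-0.34,-0.06,-0.79],
    [1,-0.051,-0.352,-0.06,-0.79],
    [1,-0.051,-0.352,-0.06,-0.79],
    [1,-0.051,-0.352,-0.06,-0.79]
  ]
}}

```text
t: 31.4
ee_pos: [0.4395, -0.3699, 0.1638]
eef_rot: [0.097, -0.097, 0.701, -0.7]
contact_force: [0.6, 0.4, 0.5]
opening: 0.0919
```

```bash
python3 - <<'E'
from h import *
look(15,"white")
E
```

```text
t 31.4 tcp [ 0.4395 -0.3699  0.1638] jaw -74.2 tilt [ 0.001  0.001 -1.   ] F [0.6 0.4 0.5] op 0.0919 q [ 0.88  0.47 -0.38  1.78  0.21  0.93 -0.88]
wrist white 2833 [ 0.4387 -0.372   0.0581] [ 0.4381 -0.3722] [0.0322 0.0499] -73.9 [282.2 213.4]
top cap 123 [ 0.4282 -0.2386  0.0441] [ 0.4251 -0.2391] [0.0543 0.0342] 79.9 [352.9 227.9]
```

View pics/wrist15.png

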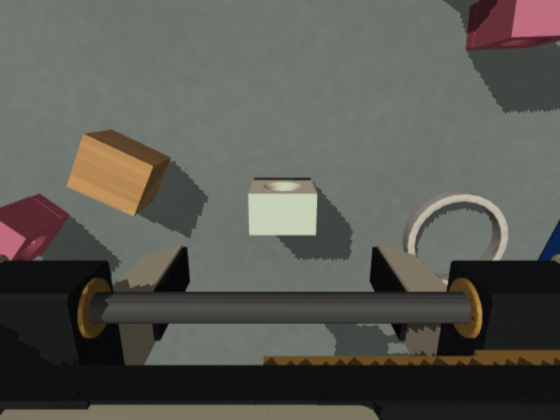

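View pics/top15.png

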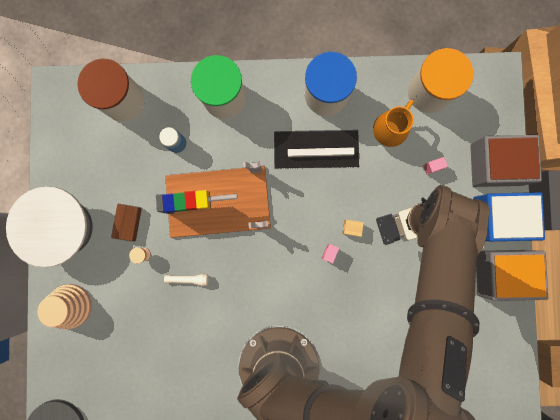

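White is at (282,205); the ring at (455,235) clears the right finger. I'm correcting about 2 mm and descending.

Call:
{"op": "move_arm", "data": {
  "rows": [
    [1,-0.001,-0.002,-0.05,0],
    [1,-0.0015,-0.0023,-0.095,0],
    [1,-0.0015,-0.0023,-0.117,0],
    [1,-0.0015,-0.0023,-0.1215,0],
    [-1,-0.0015,-0.0023,-0.1215,0],
    [-1,-0.0015,-0.0023,-0.1215,0],
    [-1,-0.0015,-0.0023,-0.1215,0],
    [-1,-0.0015,-0.0023,-0.1215,0],
    [-1,-0.0015,-0.0023,-0.1215,0],
    [-1,-0.0015,-0.0023,-0.1215,0]
  ]
}}

```text
t: 32.5
ee_pos: [0.4375, -0.3734, 0.0427]
eef_rot: [-0.097, 0.097, -0.7, 0.701]
contact_force: [-1.8, 0.2, 3.4]
opening: 0.0497
```

```bash
python3 - <<'E'
from h import *
st(); print(w(0.002,-0.163)-manip.sense()["ee_pos"][:2])
E
```

```text
t 32.5 tcp [ 0.4375 -0.3734  0.0427] jaw -74.26 tilt [ 0. -0. -1.] F [-1.8  0.2  3.4] op 0.0497 q [ 0.84  0.63 -0.33  1.87  0.3   0.69 -0.95]
[0.09422767 0.42276506]
```

Call:
{"op": "move_arm", "data": {
  "rows": [
    [-1,0,0,0.045,0],
    [-1,0.01,0.02,0.09,0.1],
    [-1,0.03,0.06,0.1,0.22],
    [-1,0.05,0.1,0.1,0.34],
    [-1,0.07,0.14,0.1,0.46],
    [-1,0.085,0.185,0.1,0.58],
    [-1,0.094,0.23,0.1,0.7],
    [-1,0.094,0.28,0.1,0.83],
    [-1,0.094,0.33,0.1,0.96],
    [-1,0.094,0.38,0.1,1.1]
  ]
}}

```text
t: 33.5
ee_pos: [0.5309, 0.0084, 0.1422]
eef_rot: [-0.45, 0.45, -0.545, 0.545]
contact_force: [0.5, 0.7, -2.7]
opening: 0.05
```

Call:
{"op": "move_arm", "data": {
  "rows": [
    [-1,0,0.035,0,0.14],
    [-1,0,0.042,-0.01,0.27],
    [-1,0,0.042,-0.0145,0.27],
    [-1,0,0.042,-0.0145,0.27],
    [-1,0,0.042,-0.0145,0.27]
  ]
}}

```text
t: 34.0
ee_pos: [0.5314, 0.0471, 0.1275]
eef_rot: [-0.517, 0.517, -0.482, 0.483]
contact_force: [-0.2, -0.8, -1.5]
opening: 0.0496
```

```bash
python3 - <<'E'
from h import *
st();c=cam("wrist");cv2.imwrite("pics/w16.png",c["frame"]);thread(c,"white")
E
```

```text
t 34.0 tcp [0.5314 0.0471 0.1275] jaw 3.94 tilt [-0.001 -0.001 -1.   ] F [-0.2 -0.8 -1.5] op 0.0496 q [ 0.36  0.54 -0.76  1.89  0.48  0.9  -0.57]
rod x(y) fit [-0.0008  0.0003] top z 0.1285 ymin -0.1 slices [(np.float64(0.0004), np.float64(0.1284)), (np.float64(0.0003), np.float64(0.1285)), (np.float64(0.0005), np.float64(0.1285))]
tcp rack [ 0.0017 -0.1652  0.1278] held top z 0.1443 0.1429 x [-0.0336  0.0341] mid 0.0002 y [-0.1794 -0.1471]
```

View pics/w16.png

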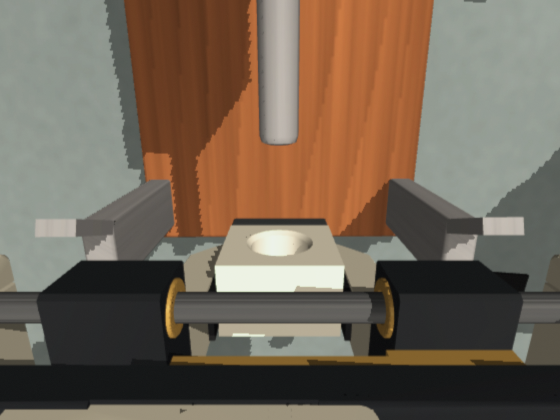

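Call:
{"op": "move_arm", "data": {
  "rows": [
    [-1,0.0,0.005,0.001,0],
    [-1,-0.001,0.02,0.001,0],
    [-1,-0.0025,0.035,0.001,0],
    [-1,-0.004,0.05,0.001,0],
    [-1,-0.0055,0.075,0.001,0],
    [-1,-0.0075,0.1,0.001,0],
    [-1,-0.009,0.12,0,0],
    [-1,-0.0095,0.127,-0.002,0],
    [-1,-0.0095,0.129,-0.0035,0],
    [-1,-0.0095,0.129,-0.0035,0]
  ]
}}

```text
t: 35.05
ee_pos: [0.5215, 0.1767, 0.1238]
eef_rot: [-0.517, 0.519, -0.481, 0.482]
contact_force: [1.0, -5.8, -1.9]
opening: 0.0496
```

```bash
python3 - <<'E'
from h import *
st();c=cam("wrist");cv2.imwrite("pics/w17.png",c["frame"]);thread(c,"white");thread(c,"yellow")
E
```

```text
t 35.05 tcp [0.5215 0.1767 0.1238] jaw 4.24 tilt [-0.001 -0.004 -1.   ] F [ 1.  -5.8 -1.9] op 0.0496 q [ 0.11  0.57 -0.75  1.85  0.49  0.91 -0.8 ]
rod x(y) fit [-0.0065 -0.0003] top z 0.1398 ymin -0.0733 slices [(np.float64(0.0002), np.float64(0.1281))]
tcp rack [ 0.0011 -0.0354  0.1238] held top z 0.1416 0.1392 x [-0.0338  0.0327] mid -0.0006 y [-0.0494 -0.0177]
rod x(y) fit [-0.0065 -0.0003] top z 0.1398 ymin -0.0733 slices [(np.float64(0.0002), np.float64(0.1281))]
tcp rack [ 0.0011 -0.0354  0.1238] held top z 0.1402 0.139 x [-0.0244  0.0246] mid 0.0001 y [-0.0169  0.014 ]
```

View pics/w17.png

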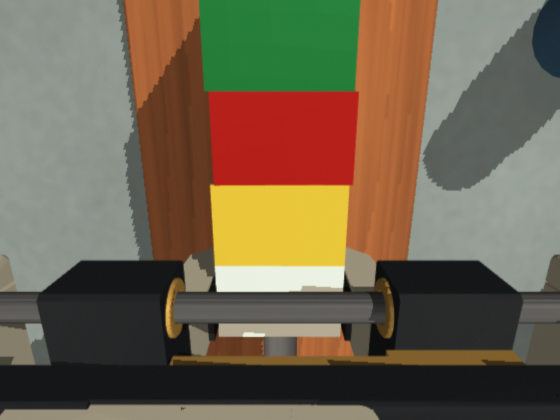

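All five are on, tight, with the outer face at rack y ≈ -49 mm. I'm releasing and going to the cap.

Call:
{"op": "move_arm", "data": {
  "rows": [
    [0.6,0,0,0,0],
    [0.6,0,0,0,0],
    [0.6,0,0,0,0],
    [0.6,0,0,0.03,0],
    [0.6,0,0,0.075,0],
    [0.8,-0.005,-0.04,0.1,-0.1],
    [1,-0.01,-0.09,0.1,-0.2],
    [1,-0.02,-0.14,0.1,-0.255],
    [1,-0.03,-0.19,0.1,-0.255],
    [1,-0.045,-0.235,0.1,-0.255]
  ]
}}

```text
t: 36.1
ee_pos: [0.4769, -0.0589, 0.2246]
eef_rot: [-0.453, 0.452, -0.543, 0.544]
contact_force: [0.8, -0.1, -0.2]
opening: 0.0922
```

Call:
{"op": "move_arm", "data": {
  "rows": [
    [1,-0.01,-0.045,0,0],
    [1,-0.02,-0.09,0,0],
    [1,-0.035,-0.13,-0.02,0],
    [1,-0.05,-0.17,-0.04,0],
    [1,-0.05,-0.182,-0.06,0],
    [1,-0.05,-0.182,-0.06,0],
    [1,-0.05,-0.182,-0.06,0]
  ]
}}

```text
t: 36.8
ee_pos: [0.4275, -0.238, 0.1647]
eef_rot: [0.453, -0.453, 0.543, -0.543]
contact_force: [0.1, -0.5, 0.4]
opening: 0.0917
```

```bash
python3 - <<'E'
from h import *
look(18,"cap")
E
```

```text
t 36.8 tcp [ 0.4275 -0.238   0.1647] jaw -10.32 tilt [ 0.     0.001 -1.   ] F [ 0.1 -0.5  0.4] op 0.0917 q [ 0.92  0.4  -0.67  1.96  0.31  0.89 -0.09]
wrist cap 3861 [ 0.4583 -0.2448  0.044 ] [ 0.4584 -0.2464] [0.0547 0.0443] 80.9 [321.1 207.9]
```

View pics/wrist18.png

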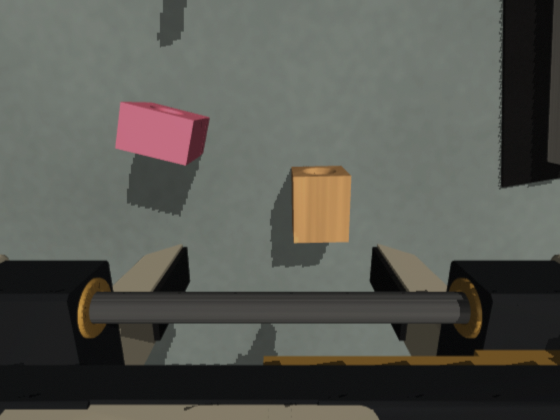

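View pics/top18.png

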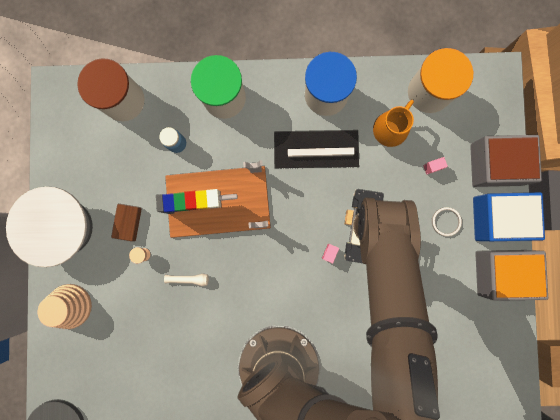

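The cap was knocked about 31 mm; it now lies at (0.458,-0.246), pixel (320,205), with its mouth still turned to +y. I'm re-centring and checking again before descending.

Call:
{"op": "move_arm", "data": {
  "rows": [
    [1,0.031,-0.0084,0,0.02],
    [1,0.031,-0.0084,0,0.02],
    [1,0.031,-0.0084,0,0.02]
  ]
}}

```text
t: 37.2
ee_pos: [0.4592, -0.2463, 0.1651]
eef_rot: [-0.459, 0.458, -0.538, 0.538]
contact_force: [-0.9, -0.0, -0.5]
opening: 0.0918
```

```bash
python3 - <<'E'
from h import *
look(19,"cap")
E
```

```text
t 37.2 tcp [ 0.4592 -0.2463  0.1651] jaw -9.1 tilt [ 0.002 -0.    -1.   ] F [-0.9 -0.  -0.5] op 0.0918 q [ 0.89  0.44 -0.66  1.89  0.34  0.92 -0.09]
wrist cap 3874 [ 0.4585 -0.2449  0.044 ] [ 0.4583 -0.2465] [0.0548 0.044 ] 80.80000000000001 [279.3 204.7]
```

Call:
{"op": "move_arm", "data": {
  "rows": [
    [1,-0.001,0,-0.05,0],
    [1,-0.001,0,-0.095,0],
    [1,-0.001,0,-0.125,0],
    [1,-0.001,0,-0.1305,0],
    [-1,-0.001,0,-0.1305,0],
    [-1,-0.001,0,-0.1305,0],
    [-1,-0.001,0,-0.1305,0],
    [-1,-0.001,0,-0.1305,0],
    [-1,-0.001,0,-0.1305,0],
    [-1,-0.001,0,-0.1305,0]
  ],
  "grip_force": 30
}}

```text
t: 38.3
ee_pos: [0.4571, -0.2478, 0.0342]
eef_rot: [-0.458, 0.458, -0.538, 0.539]
contact_force: [0.3, 0.4, 1.4]
opening: 0.0479
```

```bash
python3 - <<'E'
from h import *
st(); print(w(0.001,-0.175)-manip.sense()["ee_pos"][:2])
E
```

```text
t 38.3 tcp [ 0.4571 -0.2478  0.0342] jaw -9.24 tilt [ 0.001 -0.    -1.   ] F [0.3 0.4 1.4] op 0.0479 q [ 0.79  0.62 -0.54  2.    0.51  0.66 -0.25]
[0.07457354 0.28519222]
```

Call:
{"op": "move_arm", "data": {
  "rows": [
    [-1,0,0,0,0],
    [-1,0,0,0,0],
    [-1,0,0,0,0]
  ]
}}

```text
t: 38.6
ee_pos: [0.4571, -0.2478, 0.034]
eef_rot: [-0.458, 0.458, -0.538, 0.539]
contact_force: [-0.2, 0.7, 6.0]
opening: 0.0439
```

Call:
{"op": "move_arm", "data": {
  "rows": [
    [-1,0,0,0.045,0],
    [-1,0.005,0.02,0.09,0.03],
    [-1,0.015,0.06,0.1,0.08],
    [-1,0.03,0.1,0.1,0.13],
    [-1,0.045,0.145,0.1,0.18],
    [-1,0.06,0.19,0.1,0.23],
    [-1,0.07,0.23,0.1,0.235],
    [-1,0.075,0.265,0.098,0.235],
    [-1,0.075,0.285,0.098,0.235],
    [-1,0.075,0.285,0.098,0.235]
  ]
}}

```text
t: 39.6
ee_pos: [0.5315, 0.0416, 0.1317]
eef_rot: [0.52, -0.519, 0.48, -0.479]
contact_force: [0.1, -0.3, -2.1]
opening: 0.0437
```

```bash
python3 - <<'E'
from h import *
st();c=cam("wrist");cv2.imwrite("pics/w20.png",c["frame"]);thread(c,"cap")
E
```

```text
t 39.6 tcp [0.5315 0.0416 0.1317] jaw 4.55 tilt [-0.     0.002 -1.   ] F [ 0.1 -0.3 -2.1] op 0.0437 q [ 0.34  0.52 -0.72  1.89  0.43  0.89 -0.51]
rod x(y) fit [-0.0028  0.0001] top z 0.1284 ymin -0.1 slices [(np.float64(0.0003), np.float64(0.1284)), (np.float64(0.0004), np.float64(0.1284)), (np.float64(0.0003), np.float64(0.1285))]
tcp rack [ 0.001  -0.1733  0.1315] held top z 0.1428 0.1417 x [-0.0216  0.0217] mid 0.0 y [-0.1952 -0.1416]
```

View pics/w20.png

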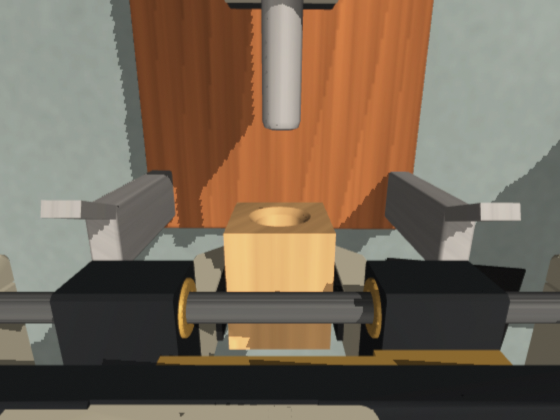

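The cap is laterally aligned and about 0.8 mm low. I'm raising it slightly and entering slowly.

Call:
{"op": "move_arm", "data": {
  "rows": [
    [-1,0,0.0,0.001,-0.004],
    [-1,-0.001,0.01,0.001,-0.004],
    [-1,-0.0015,0.02,0.001,-0.004],
    [-1,-0.002,0.03,0.001,-0.004],
    [-1,-0.003,0.04,0.001,-0.004],
    [-1,-0.0035,0.05,0.001,-0.004],
    [-1,-0.004,0.055,0.001,-0.004],
    [-1,-0.004,0.055,0.001,-0.004]
  ]
}}

```text
t: 40.45
ee_pos: [0.5278, 0.0935, 0.1328]
eef_rot: [0.518, -0.517, 0.482, -0.482]
contact_force: [-0.1, 0.3, -1.8]
opening: 0.044
```

```bash
python3 - <<'E'
from h import *
st();c=cam("wrist");cv2.imwrite("pics/w21.png",c["frame"]);thread(c,"cap")
E
```

```text
t 40.45 tcp [0.5278 0.0935 0.1328] jaw 4.1 tilt [ 0.  0. -1.] F [-0.1  0.3 -1.8] op 0.044 q [ 0.24  0.53 -0.72  1.88  0.44  0.89 -0.61]
rod x(y) fit [-0.0071 -0.0002] top z 0.1397 ymin -0.0928 slices [(np.float64(0.0003), np.float64(0.128)), (np.float64(0.0003), np.float64(0.1284)), (np.float64(0.0004), np.float64(0.1285))]
tcp rack [ 0.0013 -0.1195  0.1327] held top z 0.1439 0.1428 x [-0.0213  0.0218] mid 0.0002 y [-0.1431 -0.0895]
```

View pics/w21.png

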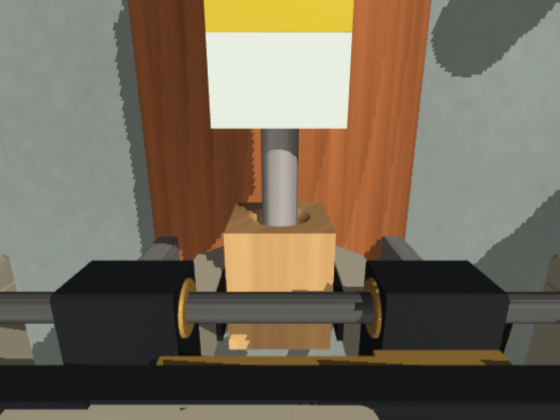

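Call:
{"op": "move_arm", "data": {
  "rows": [
    [-1,-0.0005,0.01,0,0],
    [-1,-0.0015,0.02,0,0],
    [-1,-0.002,0.025,0,0],
    [-1,-0.002,0.028,0,0],
    [-1,-0.002,0.029,0,0],
    [-1,-0.002,0.029,-0.001,0],
    [-1,-0.002,0.029,-0.002,0]
  ]
}}

```text
t: 41.2
ee_pos: [0.526, 0.1211, 0.1306]
eef_rot: [0.517, -0.517, 0.482, -0.482]
contact_force: [0.5, 0.3, -0.3]
opening: 0.0443
```

```bash
python3 - <<'E'
from h import *
st();c=cam("wrist");cv2.imwrite("pics/w22.png",c["frame"]);thread(c,"cap")
E
```

```text
t 41.2 tcp [0.526  0.1211 0.1306] jaw 3.99 tilt [ 0.  0. -1.] F [ 0.5  0.3 -0.3] op 0.0443 q [ 0.19  0.53 -0.71  1.88  0.44  0.9  -0.67]
rod x(y) fit [-0.0066 -0.0002] top z 0.1398 ymin -0.0646 slices []
tcp rack [ 0.0014 -0.0911  0.1305] held top z 0.1417 0.1406 x [-0.0211  0.022 ] mid 0.0005 y [-0.1156 -0.0618]
```

View pics/w22.png

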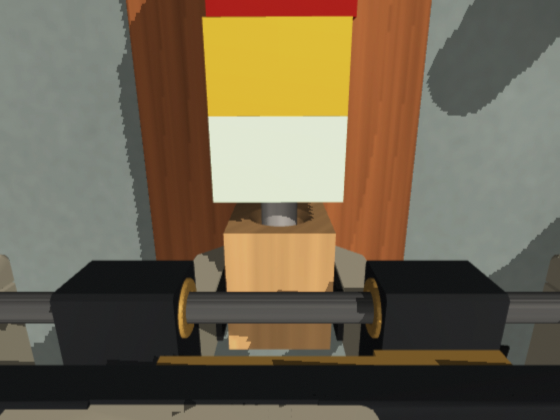

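The cap mouth is at rack y = -61.8 mm, which is home. I'm releasing and going back to the bar.

Call:
{"op": "move_arm", "data": {
  "rows": [
    [0.5,0,0,0,0],
    [0.5,0,0,0,0],
    [0.5,0,0,0,0],
    [0.5,0,0,0.03,0],
    [0.5,0,0,0.075,0],
    [0.5,0.01,-0.03,0.1,-0.03],
    [0.5,0.03,-0.075,0.1,-0.07],
    [0.5,0.05,-0.12,0.1,-0.07],
    [0.5,0.07,-0.165,0.1,-0.07],
    [0.5,0.09,-0.21,0.1,-0.07]
  ]
}}

```text
t: 42.25
ee_pos: [0.6165, -0.0907, 0.2311]
eef_rot: [-0.5, 0.5, -0.5, 0.5]
contact_force: [1.1, 0.5, -0.3]
opening: 0.0688
```

Call:
{"op": "move_arm", "data": {
  "rows": [
    [0.5,0.02,-0.03,0,0],
    [0.5,0.04,-0.058,-0.02,0],
    [0.5,0.055,-0.058,-0.05,0],
    [0.5,0.055,-0.058,-0.07,0],
    [0.5,0.055,-0.058,-0.07,0],
    [0.5,0.055,-0.058,-0.07,0]
  ]
}}

```text
t: 42.85
ee_pos: [0.6708, -0.1464, 0.1611]
eef_rot: [0.5, -0.5, 0.5, -0.5]
contact_force: [0.1, -0.6, 0.7]
opening: 0.0687
```

```bash
python3 - <<'E'
from h import *
st()
c=cam("wrist");cv2.imwrite("pics/w23.png",c["frame"]);P=pts(c);f=c["frame"];Z=P[...,2];X=P[...,0];Y=P[...,1]
t=cam("top");cv2.imwrite("pics/t23.png",t["frame"]); Q=pts(t)
for nm,P,f in [("wrist",P,c["frame"]),("top",Q,t["frame"])]:
    X,Y,Z=P[...,0],P[...,1],P[...,2]
    m=(Z>0.015)&(Z<0.035)&(X>0.62)&(X<0.75)&(Y>-0.3)&(Y<0.02)&(f.min(-1)>90)
    q=P[m];r=cv2.minAreaRect(q[:,:2].astype(np.float32)); print(nm,len(q),r,np.median(q[:,2]),q[:,1].min(),q[:,1].max())
E
```

```text
t 42.85 tcp [ 0.6708 -0.1464  0.1611] jaw 0.02 tilt [-0.  0. -1.] F [ 0.1 -0.6  0.7] op 0.0687 q [ 0.51  0.69 -0.64  1.47  0.43  1.12 -0.2 ]
wrist 6145 ((0.6698746681213379, -0.13609042763710022), (0.022014174610376358, 0.18842224776744843), 0.036469995975494385) 0.025038123898113274 -0.2303081166735637 -0.04188568956738646
top 183 ((0.671818733215332, -0.08574769645929337), (0.082286037504673, 0.02363675832748413), 89.98871612548828) 0.02543890744939259 -0.12689160150141326 -0.044602668630331174
```

View pics/w23.png

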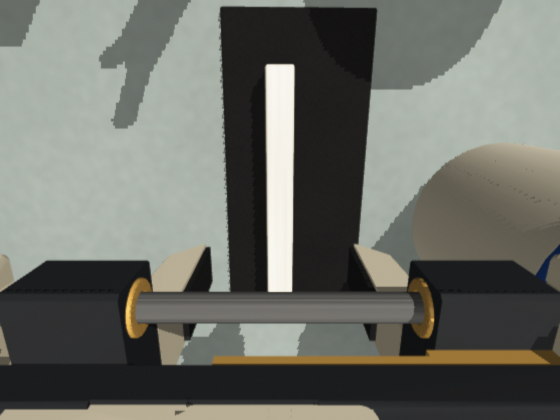

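View pics/t23.png

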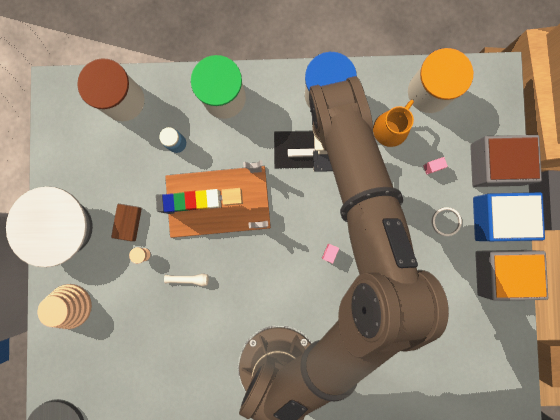

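The row blue→green→red→yellow→white→cap shows in order on the rod, and the bar on the mat sits centred between the fingers at (280,180). Picking it up.

Call:
{"op": "move_arm", "data": {
  "rows": [
    [0.3,-0.001,0,-0.05,0],
    [0.3,-0.001,0,-0.095,0],
    [0.3,-0.001,0,-0.125,0],
    [0.3,-0.001,0,-0.133,0],
    [0.3,-0.001,0,-0.133,0],
    [-1,-0.001,0,-0.133,0],
    [-1,-0.001,0,-0.133,0],
    [-1,-0.001,0,-0.133,0],
    [-1,-0.001,0,-0.133,0],
    [-1,-0.001,0,-0.133,0]
  ]
}}

```text
t: 43.95
ee_pos: [0.6701, -0.1467, 0.0282]
eef_rot: [-0.5, 0.5, -0.5, 0.5]
contact_force: [-0.1, -0.5, 0.4]
opening: 0.0243
```

Call:
{"op": "move_arm", "data": {
  "rows": [
    [-1,0,0,0,0],
    [-1,0,0,0,0],
    [-1,0,0,0,0]
  ]
}}

```text
t: 44.25
ee_pos: [0.6701, -0.1467, 0.0281]
eef_rot: [-0.5, 0.5, -0.5, 0.5]
contact_force: [-0.7, 0.7, 5.2]
opening: 0.0216
```

```bash
python3 - <<'E'
from h import *
st(); print(w(0.001,-0.159)-manip.sense()["ee_pos"][:2])
E
```

```text
t 44.25 tcp [ 0.6701 -0.1467  0.0281] jaw -0.01 tilt [ 0. -0. -1.] F [-0.7  0.7  5.2] op 0.0216 q [ 0.48  0.83 -0.57  1.57  0.53  0.9  -0.28]
[-0.13965212  0.20003991]
```

Call:
{"op": "move_arm", "data": {
  "rows": [
    [-1,0,0,0.045,0],
    [-1,0,0,0.09,0],
    [-1,0,0.01,0.135,-0.14],
    [-1,-0.02,0.03,0.172,-0.28],
    [-1,-0.04,0.06,0.172,-0.42],
    [-1,-0.06,0.09,0.172,-0.56],
    [-1,-0.08,0.12,0.172,-0.7],
    [-1,-0.1,0.15,0.172,-0.84],
    [-1,-0.12,0.18,0.172,-0.98],
    [-1,-0.14,0.2,0.172,-1.12]
  ]
}}

```text
t: 45.25
ee_pos: [0.5283, 0.0558, 0.1994]
eef_rot: [0.157, -0.157, 0.69, -0.689]
contact_force: [-0.1, -0.1, -2.0]
opening: 0.0216
```

Call:
{"op": "move_arm", "data": {
  "rows": [
    [-1,0,0,0,-0.14],
    [-1,0,0,0,-0.28],
    [-1,0,0,0,-0.377],
    [-1,0,0,0,-0.377],
    [-1,0,0,0,-0.377]
  ]
}}

```text
t: 45.75
ee_pos: [0.5296, 0.0534, 0.1994]
eef_rot: [-0.027, 0.027, -0.707, 0.707]
contact_force: [-0.5, -0.0, -2.4]
opening: 0.0216
```

```bash
python3 - <<'E'
from h import *
st();print(rk(manip.sense()["ee_pos"]))
for cn in ["wrist","top","scene"]:
    c=cam(cn);cv2.imwrite(f"pics/{cn}24.png",c["frame"]);P=rk(pts(c));f=c["frame"]
    m=(abs(P[...,1]+0.159)<0.05)&(abs(P[...,0])<0.14)&(P[...,2]>0.185)&(P[...,2]<0.21)&(f.min(-1)>120)
    q=P[m]
    if len(q)>20: print(cn,len(q),cv2.minAreaRect(q[:,:2].astype(np.float32)),np.median(q[:,2]),q.min(0),q.max(0))
E
```

```text
t 45.75 tcp [0.5296 0.0534 0.1994] jaw -85.59 tilt [-0.001 -0.    -1.   ] F [-0.5 -0.  -2.4] op 0.0216 q [ 0.09  0.37 -0.38  1.84  0.16  0.97 -1.86]
[ 1.37064002e-04 -1.58856138e-01  1.99414998e-01]
wrist 15105 ((0.03179742395877838, -0.15843068063259125), (0.022178711369633675, 0.14578233659267426), 89.97635650634766) 0.19631799492451144 [-0.04109109 -0.16954902  0.19275212] [ 0.10469218 -0.14736902  0.19906499]
scene 237 ((0.0521794930100441, -0.1665639728307724), (0.05071781203150749, 0.10447534173727036), 79.03263092041016) 0.1973970907153183 [ 0.00059674 -0.18439464  0.18593624] [ 0.10601218 -0.13249951  0.20966455]
```

View pics/wrist24.png

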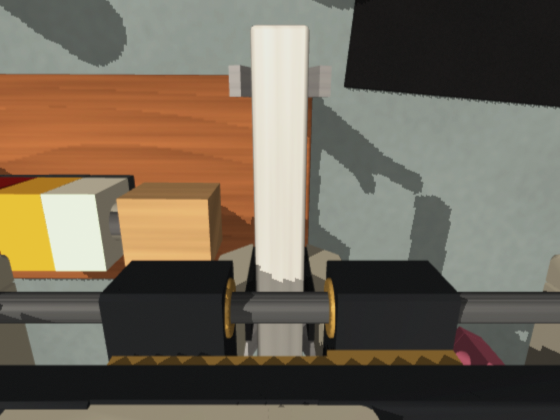

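View pics/scene24.png

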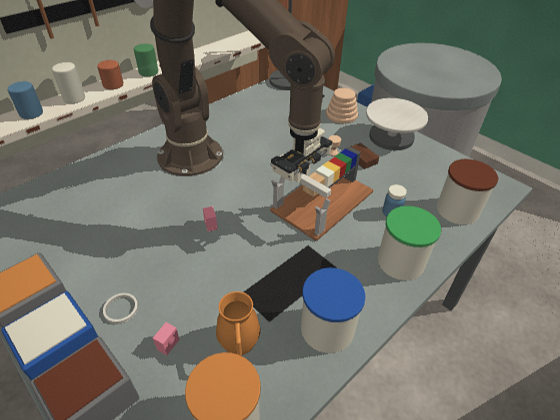

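The bar is level, aligned with the notches and centred. Lowering it in.

Call:
{"op": "move_arm", "data": {
  "rows": [
    [-1,0,-0.0005,-0.02,0],
    [-1,0,-0.0005,-0.035,0],
    [-1,0,-0.0005,-0.048,0],
    [-1,0,-0.0005,-0.057,0],
    [-1,0,-0.0005,-0.062,0],
    [-1,0,-0.0005,-0.0645,0],
    [-1,0,-0.0005,-0.0645,0]
  ]
}}

```text
t: 46.6
ee_pos: [0.5301, 0.0531, 0.1353]
eef_rot: [0.026, -0.026, 0.707, -0.707]
contact_force: [-0.8, 0.6, -1.5]
opening: 0.022
```

```bash
python3 - <<'E'
from h import *
st();print(rk(manip.sense()["ee_pos"]))
for cn in ["wrist"]:
    c=cam(cn);cv2.imwrite(f"pics/{cn}25.png",c["frame"]);P=rk(pts(c));f=c["frame"]
    m=(abs(P[...,1]+0.159)<0.05)&(abs(P[...,0])<0.14)&(P[...,2]>0.12)&(P[...,2]<0.142)&(f.min(-1)>120)&(P[...,1]<-.13)
    q=P[m];print(cn,len(q),cv2.minAreaRect(q[:,:2].astype(np.float32)),np.median(q[:,2]),q.min(0),q.max(0))
E
```

```text
t 46.6 tcp [0.5301 0.0531 0.1353] jaw -85.76 tilt [ 0.  0. -1.] F [-0.8  0.6 -1.5] op 0.022 q [ 0.07  0.44 -0.37  1.91  0.21  0.83 -1.9 ]
[ 0.00059739 -0.15916093  0.13534688]
wrist 17022 ((0.032409459352493286, -0.15853674709796906), (0.05603959411382675, 0.14554809033870697), 89.93699645996094) 0.1323511728165621 [-0.04036084 -0.18662043  0.12035511] [ 0.10518341 -0.13057314  0.14188328]
```

View pics/wrist25.png

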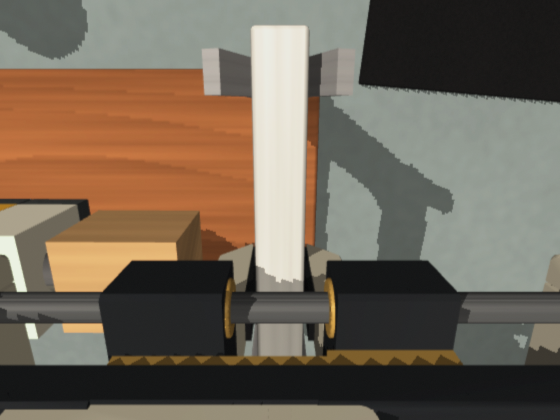

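The bar is in both notches, about 1 mm above the floor. I'm releasing with a small opening so the finger doesn't touch the cap.

Call:
{"op": "move_arm", "data": {
  "rows": [
    [-1,0,0,-0.001,0],
    [-1,0,0,-0.001,0],
    [-0.35,0,0,-0.001,0],
    [-0.35,0,0,-0.001,0],
    [-0.35,0,0,-0.001,0],
    [-0.35,0,0,0.01,0],
    [-0.35,0,0,0.03,0],
    [-0.35,0,0,0.06,0],
    [-0.35,0,0,0.1,0],
    [-0.35,0,0,0.14,0]
  ]
}}

```text
t: 47.65
ee_pos: [0.5295, 0.0528, 0.2774]
eef_rot: [0.026, -0.026, 0.707, -0.707]
contact_force: [1.4, -0.7, -0.3]
opening: 0.0302
```

Call:
{"op": "move_arm", "data": {
  "rows": [
    [-0.35,-0.03,-0.03,0.03,0],
    [-0.35,-0.06,-0.06,0.06,0],
    [-0.35,-0.09,-0.09,0.08,0],
    [-0.35,-0.1,-0.13,0.08,0],
    [-0.35,-0.1,-0.17,0.08,0],
    [-0.35,-0.1,-0.17,0.08,0],
    [-0.35,-0.1,-0.17,0.08,0],
    [-0.35,-0.1,-0.17,0.08,0]
  ]
}}

```text
t: 48.45
ee_pos: [0.43, -0.1159, 0.3556]
eef_rot: [0.027, -0.027, 0.707, -0.706]
contact_force: [-0.4, -0.7, 0.4]
opening: 0.03
```

```bash
python3 - <<'E'
from h import *
st()
for cn in ["wrist","top","scene"]:
    c=cam(cn);cv2.imwrite(f"pics/{cn}26.png",c["frame"]);P=rk(pts(c));f=c["frame"];H=hsv(c)
    m=(abs(P[...,1]+0.159)<0.03)&(abs(P[...,0])<0.14)&(P[...,2]>0.128)&(P[...,2]<0.136)&(f.min(-1)>110)&(H[...,1]<45)
    q=P[m]; print(cn,"bar",len(q),cv2.minAreaRect(q[:,:2].astype(np.float32)),np.median(q[:,2],axis=0))
    for n in COL:
        k=np.zeros(m.shape,bool)
        for lo,hi in COL[n]: k|=cv2.inRange(H,lo,hi)>0
        k&=(abs(P[...,0])<0.03)&(P[...,1]>-0.125)&(P[...,1]<0.115)&(P[...,2]>0.13)&(P[...,2]<0.145)
        q=P[k]
        if len(q)>20: r=cv2.minAreaRect(q[:,:2].astype(np.float32)); print("  ",n,len(q),np.round(r[0],4),np.round(r[1],4),np.median(q[:,2]).round(4))
cv2.imwrite("pics/s26z.png",cv2.resize(c["frame"][120:250,250:400],None,fx=4.5,fy=4.5,interpolation=cv2.INTER_CUBIC))
E
```

```text
t 48.45 tcp [ 0.43   -0.1159  0.3556] jaw -85.68 tilt [ 0.  0. -1.] F [-0.4 -0.7  0.4] op 0.03 q [ 0.4   0.08 -0.28  1.79  0.02  1.28 -1.38]
wrist bar 3721 ((-0.024614065885543823, -0.155448779463768), (0.16145379841327667, 0.05550761520862579), 2.8907551765441895) 0.1309959370619478
   cap 2862 [ 0.     -0.0893] [0.0436 0.0561] 0.1389
top bar 493 ((0.0026146918535232544, -0.15898893773555756), (0.055545009672641754, 0.20872434973716736), 89.69623565673828) 0.13111935930400942
   blue 179 [0.0001 0.094 ] [0.0323 0.0483] 0.1387
   green 166 [-0.0002  0.0615] [0.0464 0.0305] 0.1387
   red 172 [0.0029 0.0292] [0.0488 0.0302] 0.1389
   yellow 187 [0.0022 0.0138] [0.063  0.0498] 0.1388
   white 193 [ 0.0015 -0.035 ] [0.0324 0.0495] 0.1388
   cap 124 [ 0.0041 -0.0361] [0.1628 0.0451] 0.1388
scene bar 363 ((0.0010704994201660156, -0.16048367321491241), (0.05458569526672363, 0.20986633002758026), 88.37828063964844) 0.1320870654421913
   blue 82 [0.0007 0.0923] [0.032 0.05 ] 0.1395
   green 81 [0.0018 0.0624] [0.0337 0.0491] 0.14
   red 82 [0.0029 0.0302] [0.0479 0.0316] 0.1395
   yellow 84 [ 0.0035 -0.0045] [0.0494 0.0317] 0.1399
   white 124 [ 0.0012 -0.0563] [0.0538 0.1034] 0.1398
   cap 219 [ 0.0016 -0.0353] [0.0488 0.1664] 0.1393
```

View pics/s26z.png

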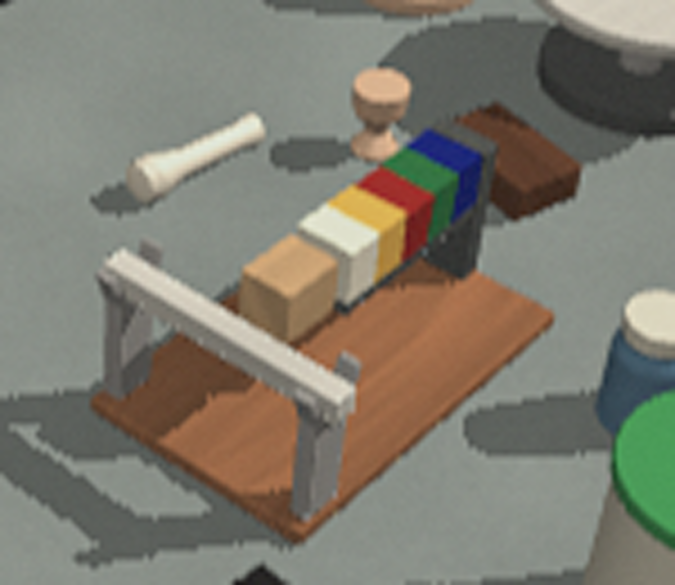

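View pics/wrist26.png

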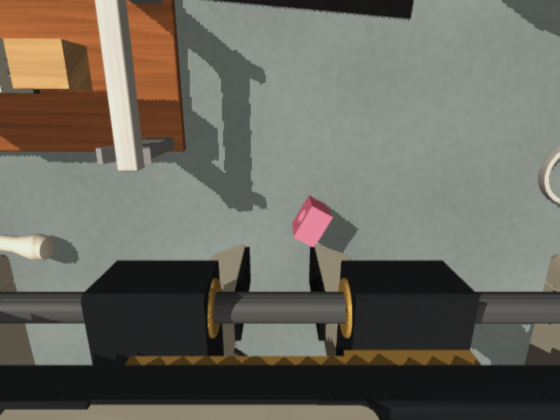

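View pics/top26.png

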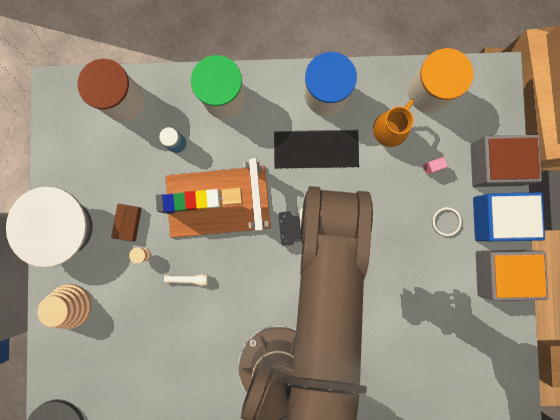

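The pictures show everything in place: bar seated in both forks, cap home, tiles in order, arm clear. Handing in.

```bash
python3 - <<'E'
from h import *
print(manip.hand_in())
E
```

```text
the job is handed in; nothing more can be done
None
```

The job is done and handed in. The keeper bar came off to the mat and all five tiles went onto the rod from the post outwards: blue, green, red, yellow, white. Then I pushed the cap home and laid the bar back across both forks. The run took about 48 s of the allowed 210 s.

**Last checks (before hand-in):**
- **Tiles:** the tile tops were level at about 139 mm, in the right order and within about 3 mm of the rod line.
- **Cap:** the mouth was at rack y ≈ -62 mm, which is fully home.
- **Bar:** its centre was about 120 mm high at rack y ≈ -159 mm, within about 3 mm of centre lengthwise, and straight to within about 1.6° (scene view; 0.3° in the top view).
- **Robot:** the gripper was open and clear of everything. The shelf items looked to be where they started; I judged that by eye from the pictures.

**What went off plan or disagreed:**
- The cap was knocked about 31 mm aside during the run. I spotted it and measured it again before gripping it.
- Threading yellow gave a brief 34 N wrist force as it met red; it settled at once.
- A few final blob readings (yellow and the cap from the top camera, white and the cap from the scene camera) and the last wrist reading of the bar were off. Similar colours or a cut-off view had merged or clipped them, so I went by the other camera views for those.

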